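Pack the resin tools into their case insert

TASK

Pack up the resin-art kit: pick up the torch lighter, the T-shaped spreader and the dial gauge from the bench and press each one into the cutout of its own shape in the sloping case insert, until it is fully home and sits flat on the bottom of its cutout. Leave the bottle, the cup of sticks and the two pigment pots standing where they are, and let go of everything at the end.

Things in the scene. Friction and masses are not known exactly. Their poses are not given: they have to be found in the camera images.
- torch_grip (a point): Torch lighter, 150 mm long, 0.16 kg: black handle 90 long x 28 wide x 30 high, steel nozzle 14 diameter x 60 long in front. Point: mid-length of the handle, half-way up (15 mm above the flat underside, on the bench at the start). x forward along the tool, y across the handle, z up. Lower edges chamfered 3 mm. Handle from x = -45 to +45, nozzle on to +105.
- spreader_grip (a point): T-shaped spreader, 120 mm long, 0.10 kg: wooden handle 26 wide x 30 high, steel blade 35 long x 72 wide x 10 high across its front, undersides level. Point: mid-length of the handle, half-way up (15 mm above the flat underside, on the bench at the start). x forward along the tool, y across the handle, z up. Lower edges chamfered 3 mm. Handle from x = -42 to +43, blade on to +78.
- gauge_grip (a point): Dial gauge, 110 mm long, 0.17 kg: aluminium handle 22 wide x 30 high, round dial 52 diameter, 30 high, white face, at its front. Point: on the handle, half-way up (15 mm above the flat underside, on the bench at the start). x forward along the tool, y across the handle, z up. Lower edges chamfered 3 mm. Handle from x = -33 to +25, dial centre at +51.
- insert: Rigid grey case insert, 180 (slope) x 244 mm, fixed, sloping down at 28 degrees away from the robot. Three cutouts 14 mm deep, each shaped like its tool, front end down the slope; from the left as the robot sees it: torch, spreader, gauge, 80 mm apart. Origin: centre of its upper face, 68 mm above the bench; x down the slope, y left, z square to the face. Its stand turns and shifts between runs.
- torch_slot (a point): Cutout of the torch lighter: where its grip point lies when fully home, at insert x = -30, y = 80, z = +1 mm (16 mm of the handle stays proud). Axes as the insert's; the tool's x must point along x. Play 1.5 mm each side of the handle, 2.5 mm at its end. Two sprung pads beside the handle stop it some 6 to 8 mm high under its weight; push it in square to the face with 10 to 15 N until it meets the floor.
- spreader_slot (a point): Cutout of the spreader: where its grip point lies when fully home, at insert x = -18, y = 0, z = +1 mm (16 mm of the handle stays proud). Axes as the insert's; the tool's x must point along x. Play 1.5 mm each side of the handle, 2.5 mm at its end. Two sprung pads beside the handle stop it some 6 to 8 mm high under its weight; push it in square to the face with 10 to 15 N until it meets the floor.
- gauge_slot (a point): Cutout of the dial gauge: where its grip point lies when fully home, at insert x = -22, y = -80, z = +1 mm (16 mm of the handle stays proud). Axes as the insert's; the tool's x must point along x. Play 1.5 mm each side of the handle, 2.5 mm at its end. Two sprung pads beside the handle stop it some 6 to 8 mm high under its weight; push it in square to the face with 10 to 15 N until it meets the floor.
- bottle: White resin bottle, bystander, 64 diameter x 190 mm high, standing; origin at the centre of its underside. Leave alone.
- stick_cup: White cup with wooden stirring sticks, bystander, 70 diameter at the rim, 90 mm high, sticks up to 165 mm; origin at the centre of its underside. Leave alone.
- pot_a: Small glass pigment pot with a black cap, bystander, 48 diameter x 45 mm high; origin at the centre of its underside. Leave alone.
- pot_b: Small glass pigment pot with a black cap, bystander, 48 diameter x 45 mm high; origin at the centre of its underside. Leave alone.
Not all that is in view belongs to the job. What is shaped like the part that bears gauge_grip but blue or orange is not meant. Leave any pink or red look-alike of the part that bears spreader_grip alone.

How it is judged:
At the end, for the whole second after the job is handed in: All three tools at rest in their own cutouts, grip points within 3 mm in height, 5 mm along and 4 mm across of the seated places, flat within 0.06 rad and in line within 0.07 rad; bottle, cup and pots not tipped nor pushed over 30 mm (x of torch_grip in the frame of torch_slot between -0.005 and 0.005 m and y of torch_grip in the frame of torch_slot between -0.004 and 0.004 m and z of torch_grip in the frame of torch_slot between -0.003 and 0.003 m and angle between the z axis of torch_grip and the z axis of torch_slot, either way round below 0.06 rad and angle between the x axis of torch_grip and the x axis of torch_slot, either way round below 0.07 rad and linear speed of each of torch, spreader, gauge below 0.01 m/s and x of spreader_grip in the frame of spreader_slot between -0.005 and 0.005 m and y of spreader_grip in the frame of spreader_slot between -0.004 and 0.004 m and z of spreader_grip in the frame of spreader_slot between -0.003 and 0.003 m and angle between the z axis of spreader_grip and the z axis of spreader_slot, either way round below 0.06 rad and angle between the x axis of spreader_grip and the x axis of spreader_slot, either way round below 0.07 rad and x of gauge_grip in the frame of gauge_slot between -0.005 and 0.005 m and y of gauge_grip in the frame of gauge_slot between -0.004 and 0.004 m and z of gauge_grip in the frame of gauge_slot between -0.003 and 0.003 m and angle between the z axis of gauge_grip and the z axis of gauge_slot, either way round below 0.06 rad and angle between the x axis of gauge_grip and the x axis of gauge_slot, either way round below 0.07 rad); the robot touches nothing.
It fails at once if the bottle is pushed more than 30 mm or tipped over (distance of bottle from where it was at the start of the episode above 0.03 m or angle between bottle's own z axis and vertical above 0.4 rad).
It fails at once if the cup of sticks is pushed more than 30 mm or tipped over (distance of stick_cup from where it was at the start of the episode above 0.03 m or angle between stick_cup's own z axis and vertical above 0.4 rad).
It fails at once if the pigment pot is pushed more than 30 mm or tipped over (distance of pot_a from where it was at the start of the episode above 0.03 m or angle between pot_a's own z axis and vertical above 0.4 rad).
It fails at once if the pigment pot is pushed more than 30 mm or tipped over (distance of pot_b from where it was at the start of the episode above 0.03 m or angle between pot_b's own z axis and vertical above 0.4 rad).
It also fails if it takes over 72 s, if anything falls off the work surface, if the arm or the gripper's body presses on something with over 40 N, if the wrist force passes 120 N, or if a joint passes its speed limit or range.

ROBOT

A 7-joint arm with a two-finger parallel gripper is mounted at the origin on the work surface. World frame = base frame: x ahead of the robot, y to its left, z up, the work surface at z = 0. Lengths are in m, angles in rad, forces in N, time in s.
With the tool pointing down it reaches from about 0.4 to 0.85 m from the base axis. Payload 10.4 kg.
Tool frame: the origin (TCP) lies at the very end of the fingers, on their centre line; the grasp point (between the pads) lies 19 mm behind it (grasp_offset is the distance from the TCP to the grasp point, in m); z points along the fingers, y is the line along which they close (so a half turn about z gives the same grasp; the last joint's range is limited). The gripper opens to 85 mm and grips with 20 to 120 N. Pads are 22 mm wide; open, the fingers measure 114 mm over their backs; the gripper's body (76 mm by 85 mm) begins 54 mm behind the grasp point. The pads swing forward as they close: fully open they stand 13 mm farther back than shut.
Start: joints at [-1.132, 0.332, -0.065, 1.46, 0.022, 1.35, -0.088], TCP at [0.278, 0.56, 0.231] pointing down, gripper open.
Joint ranges: [-2.6, 2.6], [-0.5, 2.12], [-1.47, 1.34], [0.16, 2.42], [-1.27, 4.41], [0.06, 2.06], [-2.6, 2.6]. Speed limits (rad/s): [2.22, 2.22, 2.79, 2.79, 3.14, 3.14, 3.14].

INTERFACE

Orientations are given as a unit quaternion [x, y, z, w].
In Python, from workcell import * gives the robot as it stands.
- The arm moves only by the tool jog_arm, never from a script. Its argument "plan" is a list of rows, each a list of 3 entries, a list of its own where there are three numbers: the turn, a rotation vector about the tool's x, y, z in rad, then the shift along the tool's x, y, z in m, then the finger opening in m, from 0 to 0.0854. A call has 1 to 8 rows; each row is the pose to reach, as a shift and turn from the pose commanded when the call began, along the tool's axes at that moment; what a row does not reach only later rows make up. A row lasts 1/12 s, in which the tool goes at most 41.7 mm and 7.16 degrees, less where a joint would pass 70% of its speed; a pose out of reach is approached as far as the arm can. A call with a gripper value outside its range is refused whole. The fingers move at their own pace and stop on an object; "force" is the grip in N (left out, the last holds). Time passes only in rows, so rows that repeat a pose let the fingers close. It gives the time, the measured TCP pose, the force, the opening and the grip force at its end, in the units of the state.
- get_obs(): the state, without advancing time (a new reading comes with each control period).
- camera(name): name is "scene" or "top" or "wrist"; returns a dict with "img" (420x560x3 uint8, red, green, blue), "mtx" (3x3 intrinsics, pixels), "extrinsics" (4x4, takes a point from camera to world coordinates). Camera axes: x right, y down, z forward; pixel columns grow to the right and rows downward; lengths in m; the calibration is good to about 2 mm. A picture is of the moment at which its call begins. There is no depth.
- hand_in(): hands the job in; it is judged then, once.
The state is a dict: "clock": time; "joint_pos": joint angles; "joint_velocities": joint speeds; "tau": joint torques, N m; "position": TCP position; "ee_rot": TCP orientation; "ft_force": force on the tool from outside, world axes, zero at the start; "torque": the same for the moment, N m; "grip_width": opening from 0.0 (shut) to 1.0 (fully open); "grasp_force": force on a finger pad.
Only numpy, scipy, OpenCV 4.12 (cv2) and the standard library are available. Lean on these libraries where they do the work, as an engineer would, in place of code of your own. Each camera call takes 0.05 s, during which the arm holds its last target. There are 200 camera calls.

## Working session

There is one attempt and no reset: what is moved stays moved. The work goes in short steps, Python scripts to look and compute and a tool call to move; the robot and the scene stay as the last step left them, time stands still between calls to the robot, and variables do not carry over. Pictures are saved under pics/ and viewed, at most 10 in all, crops included, and the job is handed in when it is done.

Besides the shell and the picture viewer there is one more tool, called after "Request:" as name(argument=value, ...), one argument or row to a line, values as JSON. jog_arm: Moves the arm, as the interface text tells. Its arguments: {"type":"object","properties":{"plan":{"type":"array"},"force":{"type":"number"}},"required":["plan"]}

```bash
mkdir -p pics; ls
python3 - <<'E'
from workcell import *
import cv2
o=get_obs();print({k:o[k] for k in('clock','position','ee_rot','grip_width','ft_force')})
for n in('scene','top','wrist'):
    c=camera(n);cv2.imwrite(f'pics/{n}0.png',c['img'][:,:,::-1]);print(n,c['mtx'].tolist(),c['extrinsics'].round(4).tolist())
E
```

```text
pics
{'clock': 0.0, 'position': array([0.27832078, 0.55917599, 0.2305068 ]), 'ee_rot': array([ 2.28850458e-01,  9.73461317e-01, -7.19210679e-04, -1.23455954e-04]), 'grip_width': 0.9997484546442968, 'ft_force': array([-0.32673149,  0.42854292, -0.114492  ])}
scene [[445.8407137804263, 0.0, 276.2927877206873], [0.0, 445.8407137804263, 209.01157780402875], [0.0, 0.0, 1.0]] [[0.1466, 0.8375, -0.5264, 1.1068], [0.9891, -0.133, 0.0638, -0.1246], [-0.0166, -0.5299, -0.8479, 1.1077], [0.0, 0.0, 0.0, 1.0]]
top [[441.0006741496016, 0.0, 279.27301711058345], [0.0, 441.0006741496016, 211.7180134749643], [0.0, 0.0, 1.0]] [[0.0005, -0.9962, 0.0872, 0.3384], [-0.9999, 0.0006, 0.0131, -0.0624], [-0.0131, -0.0872, -0.9961, 1.2598], [0.0, 0.0, 0.0, 1.0]]
wrist [[345.31308826314614, 0.0, 279.9329823942731], [0.0, 345.31308826314614, 208.99734019871025], [0.0, 0.0, 1.0]] [[0.4462, 0.8552, 0.2639, 0.2101], [0.8949, -0.4258, -0.1332, 0.5931], [-0.0015, 0.2956, -0.9553, 0.3736], [0.0, 0.0, 0.0, 1.0]]
```

View pics/top0.png

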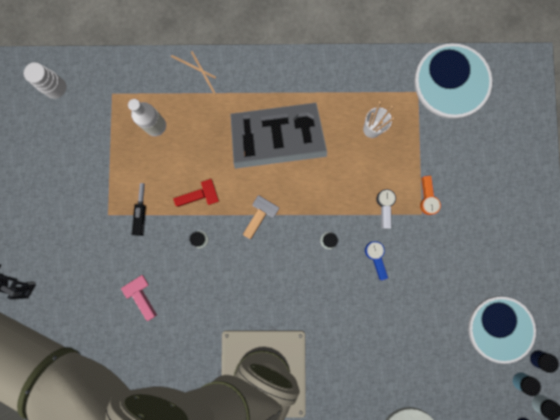

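View pics/scene0.png

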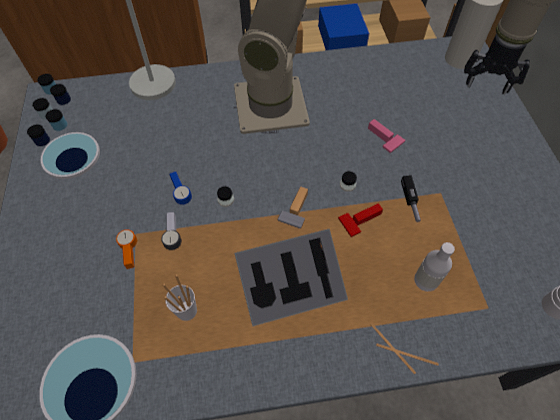

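Top view: the torch is at (139,212), nozzle up. The insert is centred near (279,135), with pots at (197,239) and (329,240).
- **Spreader candidates:** red (197,193), pink (140,297), wood/steel (260,215). The wood handle with steel blade fits the description.
- **Gauge candidates:** blue (375,255), orange (430,195), silver (387,207). Silver/aluminium fits.

I'll confirm these in one enlarged crop.

```bash
cat > h.py <<'E'
import numpy as np, cv2, sys
from scipy.spatial.transform import Rotation as R
from workcell import *
def ray(c,uv):
    E=np.array(c['extrinsics']);d=E[:3,:3]@np.linalg.inv(c['mtx'])@np.array([uv[0],uv[1],1.]);return E[:3,3],d/np.linalg.norm(d)
def onz(c,uv,z):
    o,d=ray(c,uv);return o+d*(z-o[2])/d[2]
def tri(obs):
    A=np.zeros((3,3));b=np.zeros(3);P=[ray(c,u) for c,u in obs]
    for o,d in P: M=np.eye(3)-np.outer(d,d);A+=M;b+=M@o
    p=np.linalg.solve(A,b);return p,[round(float(np.linalg.norm(np.cross(d,p-o)))*1e3,1) for o,d in P]
def proj(c,p):
    E=np.array(c['extrinsics']);q=c['mtx']@(E[:3,:3].T@(np.array(p)-E[:3,3]));return q[:2]/q[2]
def move(pos,rot):
    "TCP target -> turn, shift in the present tool frame"
    o=get_obs();r=R.from_quat(o['ee_rot']);
    print('turn',(r.inv()*rot).as_rotvec().round(3),'shift',r.inv().apply(np.array(pos)-o['position']).round(4))
def down(yaw):
    "tool z down, tool y horizontal at world angle yaw"
    y=np.array([np.cos(yaw),np.sin(yaw),0]);z=np.array([0,0,-1.]);return R.from_matrix(np.stack([np.cross(y,z),y,z],1))
def snap(n,f):
    c=camera(n);cv2.imwrite('pics/'+f,c['img'][:,:,::-1]);return c
E
python3 - <<'E'
from h import *
t=camera('top');s=camera('scene')
c=t['img'][165:325,110:460];cv2.imwrite('pics/crop.png',cv2.resize(c,None,fx=2.25,fy=2.25,interpolation=cv2.INTER_CUBIC)[:,:,::-1])
for n,a,b in [('torch back',(138,235),None),('torch front',(141,185),None),('spr back',(249,235),None),('spr blade',(265,206),None),('g dial',(387,198),None),('g back',(387,227),None),('pot',(197,239),None),('pot',(329,240),None),('bottle',(152,124),None),('cup',(377,128),None),('ins',(279,135),None)]:
    print(n,onz(t,a,.03 if n!='ins' else .068).round(3))
o=get_obs()
r=R.from_quat(o['ee_rot']);E=np.array(camera('wrist')['extrinsics']);print('cam in tool',r.inv().apply(E[:3,3]-o['position']).round(4),(r.inv().as_matrix()@E[:3,:3]).round(3).tolist(),'tool',r.as_matrix().round(3).tolist())
E
```

```text
torch back [0.381 0.349 0.03 ]
torch front [0.522 0.345 0.03 ]
spr back [0.381 0.038 0.03 ]
spr blade [ 0.462 -0.006  0.03 ]
g dial [ 0.484 -0.348  0.03 ]
g back [ 0.403 -0.346  0.03 ]
pot [0.37  0.183 0.03 ]
pot [ 0.367 -0.184  0.03 ]
bottle [0.698 0.318 0.03 ]
cup [ 0.684 -0.323  0.03 ]
ins [ 0.655 -0.046  0.068]
cam in tool [ 0.0761 -0.0003 -0.1431] [[-0.001, -0.955, -0.296], [1.0, -0.001, -0.0], [0.0, -0.296, 0.955]] tool [[-0.895, 0.446, -0.0], [0.446, 0.895, -0.001], [-0.0, -0.001, -1.0]]
```

View pics/crop.png

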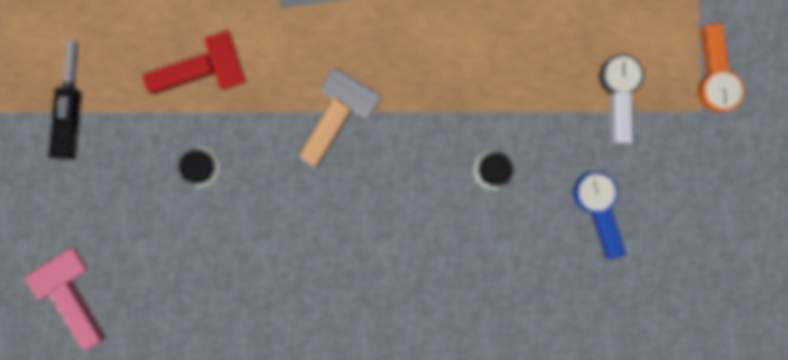

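The crop confirms it: the wood/steel spreader is at crop (340,115), the silver gauge with a white face at (622,100), and the black torch at (65,105). The red, pink, blue and orange ones are look-alikes. I'll move the wrist camera over the torch and spreader.

Request:
jog_arm(
  plan=[
    [[0,0,-0.46],[-0.247,-0.222,0.03],0.085],
    [[0,0,-0.46],[-0.247,-0.222,0.03],0.085],
    [[0,0,-0.46],[-0.247,-0.222,0.03],0.085],
    [[0,0,-0.46],[-0.247,-0.222,0.03],0.085],
    [[0,0,-0.46],[-0.247,-0.222,0.03],0.085],
    [[0,0,-0.46],[-0.247,-0.222,0.03],0.085],
    [[0,0,-0.46],[-0.247,-0.222,0.03],0.085],
    [[0,0,-0.46],[-0.247,-0.222,0.03],0.085],
  ],
  force=60,
)

```text
clock: 0.97
position: [0.4007, 0.2495, 0.2014]
ee_rot: [0.001, 1.0, 0.0, 0.0]
ft_force: [1.0, 0.9, -0.4]
grip_width: 0.995
grasp_force: 0.0
```

Run:
```python
from h import *
c=snap('wrist','w1.png');o=get_obs();print(o['clock'],o['position'],o['joint_pos'].round(2));np.savez('w1.npz',**c)
```

```text
1.0167 [0.40417786 0.24113836 0.20071876] [-0.73  0.01  0.1   1.9   0.    1.23  0.92]
```

View pics/w1.png

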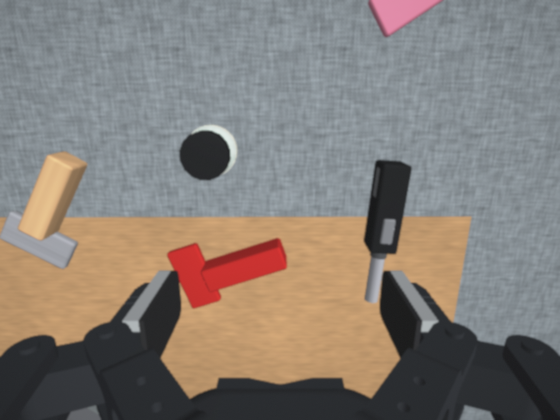

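The wrist view shows the torch handle at (388,207) with its nozzle at (375,280), and the spreader handle at (53,195) with its blade at (40,240). The red look-alike is at (230,272) and a pot is at (208,152). Next I'll measure the torch and get nearer.

Run:
```python
from h import *
c=np.load('w1.npz')
for n,u in [('tb',(393,163)),('tf',(383,251)),('tip',(373,300)),('sb',(72,157)),('sf',(36,238)),('pot',(206,153))]: print(n,onz(c,u,.045 if n=='pot' else .03 if n!='tip' else .02).round(4))
b,f=onz(c,(393,163),.03),onz(c,(383,251),.03);d=f-b;yaw=np.arctan2(d[1],d[0]);print('yaw',yaw,np.linalg.norm(d))
m=(b+f)/2;move([m[0]-.005,m[1],.13],down(yaw+np.pi/2))
```

```text
tb [0.3781 0.3532 0.03  ]
tf [0.4658 0.3515 0.03  ]
tip [0.5274 0.349  0.02  ]
sb [0.3718 0.0604 0.03  ]
sf [0.4509 0.0109 0.03  ]
pot [0.3664 0.1857 0.045 ]
yaw -0.018627450528352473 0.08769112329941917
turn [-0.003  0.001  0.008] shift [-0.0115  0.1115  0.0704]
```

Request:
jog_arm(
  plan=[
    [[0,0,0.015],[-0.0125,0.111,0.07],0.07],
    [[0,0,0.015],[-0.0125,0.111,0.07],0.07],
    [[0,0,0.015],[-0.0125,0.111,0.07],0.07],
    [[0,0,0.015],[-0.0125,0.111,0.07],0.07],
    [[0,0,0.015],[-0.0125,0.111,0.07],0.07],
    [[0,0,0.015],[-0.0125,0.111,0.07],0.07],
  ],
)

```text
clock: 1.52
position: [0.4131, 0.362, 0.1312]
ee_rot: [0.008, 1.0, -0.0, -0.0]
ft_force: [0.6, -1.6, -0.2]
grip_width: 0.82
grasp_force: 0.0
```

Run:
```python
from h import *
c=snap('wrist','w2.png');o=get_obs();print(o['clock'],o['position'],o['joint_velocities'].round(2));np.savez('w2.npz',**c)
```

```text
1.5667 [0.41363554 0.3615617  0.13196359] [ 0.01 -0.02  0.01  0.    0.   -0.   -0.  ]
```

View pics/w2.png

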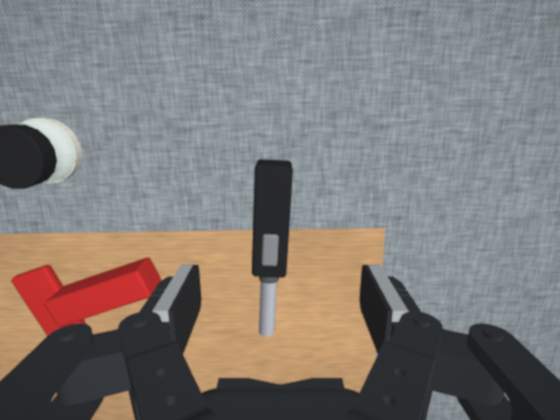

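The torch handle's top face runs from (275,161) to (270,276), with the nozzle on to (267,334). Only the tool is between the fingers.

Run:
```python
from h import *
a=np.load('w1.npz');c=np.load('w2.npz')
print('height',tri([(a,(397,252)),(c,(287,276))]),tri([(a,(410,166)),(c,(292,164))]))
g=cv2.cvtColor(c['img'],cv2.COLOR_RGB2GRAY)
m=((g<62)).astype(np.uint8);m[:, :235]=0;m[:,310:]=0;m[290:]=0;m[:150]=0
n,l,s,_=cv2.connectedComponentsWithStats(m);k=1+s[1:,4].argmax();print(s[k])
ys,xs=np.where(l==k)
for v in (175,200,225,250,265):
    r=xs[ys==v];p,q=onz(c,(r.min(),v),.03),onz(c,(r.max()+1,v),.03);print(v,p.round(4),q.round(4),((p+q)/2).round(4))
for v in (ys.min(),ys.max()+1): print(onz(c,(272,v),.03).round(4))
print('tip',onz(c,(267,335),.02).round(4),onz(c,(268.5,290),.022).round(4))
```

```text
height (array([0.46826778, 0.36639454, 0.02804746]), [0.5, 0.5]) (array([0.38098909, 0.37118249, 0.02423869]), [0.9, 0.9])
[ 253  160   39  119 3477]
175 [0.3865 0.3444 0.03  ] [0.387 0.371 0.03 ] [0.3868 0.3577 0.03  ]
200 [0.4052 0.3429 0.03  ] [0.4056 0.3694 0.03  ] [0.4054 0.3561 0.03  ]
225 [0.4247 0.3422 0.03  ] [0.4251 0.3684 0.03  ] [0.4249 0.3553 0.03  ]
250 [0.445  0.3406 0.03  ] [0.4455 0.3667 0.03  ] [0.4453 0.3536 0.03  ]
265 [0.4577 0.3401 0.03  ] [0.4582 0.3658 0.03  ] [0.4579 0.3529 0.03  ]
[0.3759 0.3569 0.03  ]
[0.4702 0.3546 0.03  ]
tip [0.5298 0.3486 0.02  ] [0.4846 0.3512 0.022 ]
```

Run:
```python
from h import *
move([.4245,.3553,.009],down(np.pi/2-.066))
```

```text
turn [-0.     0.001  0.048] shift [-0.0109 -0.0061  0.123 ]
```

Request:
jog_arm(
  plan=[
    [[0,0,0.048],[-0.011,-0.006,0.04],0.06],
    [[0,0,0.048],[-0.011,-0.006,0.08],0.06],
    [[0,0,0.048],[-0.011,-0.006,0.11],0.06],
    [[0,0,0.048],[-0.011,-0.006,0.123],0.06],
    [[0,0,0.048],[-0.011,-0.006,0.123],0.06],
    [[0,0,0.048],[-0.011,-0.006,0.123],0.01],
    [[0,0,0.048],[-0.011,-0.006,0.123],0.01],
    [[0,0,0.048],[-0.011,-0.006,0.123],0.01],
  ],
  force=50,
)

```text
clock: 2.23
position: [0.4254, 0.357, 0.0109]
ee_rot: [0.033, 0.999, 0.001, 0.001]
ft_force: [-0.7, 0.4, 0.4]
grip_width: 0.317
grasp_force: 49.6
```

Request:
jog_arm(
  plan=[
    [[0,0,0],[0,0,0],0.01],
    [[0,0,0],[0,0,0],0.01],
    [[0,0,0],[0,0,-0.04],0.01],
    [[0,0,0],[0,0,-0.08],0.01],
    [[0,0,0],[0,0,-0.12],0.01],
    [[0,0,0],[0,0,-0.15],0.01],
    [[0,0,0],[0,0,-0.16],0.01],
  ],
)

```text
clock: 2.82
position: [0.4259, 0.3578, 0.1751]
ee_rot: [0.033, 0.999, 0.003, 0.003]
ft_force: [0.9, 0.9, -1.4]
grip_width: 0.313
grasp_force: 50.4
```

Request:
jog_arm(
  plan=[
    [[0,0,-0.16],[-0.277,-0.32,-0.125],0.01],
    [[0,0,-0.16],[-0.277,-0.32,-0.125],0.01],
    [[0,0,-0.16],[-0.277,-0.32,-0.125],0.01],
    [[0,0,-0.16],[-0.277,-0.32,-0.125],0.01],
    [[0,0,-0.16],[-0.277,-0.32,-0.125],0.01],
    [[0,0,-0.16],[-0.277,-0.32,-0.125],0.01],
    [[0,0,-0.16],[-0.277,-0.32,-0.125],0.01],
    [[0,0,-0.16],[-0.277,-0.32,-0.125],0.01],
  ],
)

```text
clock: 3.48
position: [0.6159, 0.1022, 0.2629]
ee_rot: [-0.048, 0.999, 0.0, 0.0]
ft_force: [1.0, 0.0, -1.1]
grip_width: 0.312
grasp_force: 50.3
```

Run:
```python
from h import *
o=get_obs();print(o['clock'],o['position'],o['joint_pos'].round(2));move([.68,.02,.30],down(np.pi/2+.1))
```

```text
3.4833 [0.61586409 0.10224509 0.26292458] [-0.43  0.32  0.24  1.43 -0.08  1.41  1.48]
turn [ 0.     0.001 -0.005] shift [-0.056  -0.088  -0.0371]
```

Request:
jog_arm(
  plan=[
    [[0,0,0],[-0.056,-0.088,-0.04],0.01],
    [[0,0,0],[-0.056,-0.088,-0.04],0.01],
    [[0,0,0],[-0.056,-0.088,-0.04],0.01],
    [[0,0,0],[-0.056,-0.088,-0.04],0.01],
    [[0,0,0],[-0.056,-0.088,-0.04],0.01],
    [[0,0,0],[-0.056,-0.088,-0.04],0.01],
  ],
)

```text
clock: 3.98
position: [0.679, 0.0224, 0.3015]
ee_rot: [-0.048, 0.999, 0.0, -0.0]
ft_force: [-1.0, 0.7, -1.3]
grip_width: 0.313
grasp_force: 50.3
```

Run:
```python
from h import *
c=snap('wrist','w3.png');o=get_obs();print(o['position'],np.abs(o['joint_velocities']).max());np.savez('w3.npz',**c)
```

```text
[0.67875956 0.02309239 0.30142886] 0.012413975804339887
```

Request:
jog_arm(
  plan=[
    [[0,0,0],[-0.03,-0.12,0.02],0.01],
    [[0,0,0],[-0.03,-0.12,0.02],0.01],
    [[0,0,0],[-0.03,-0.12,0.02],0.01],
    [[0,0,0],[-0.03,-0.12,0.02],0.01],
    [[0,0,0],[-0.03,-0.12,0.02],0.01],
    [[0,0,0],[-0.03,-0.12,0.02],0.01],
  ],
)

```text
clock: 4.53
position: [0.7204, -0.0932, 0.2815]
ee_rot: [-0.048, 0.999, 0.001, -0.0]
ft_force: [-0.2, 0.7, -1.8]
grip_width: 0.318
grasp_force: 50.3
```

Run:
```python
from h import *
c=camera('wrist');o=get_obs();print(o['position'],np.abs(o['joint_velocities']).max());np.savez('w4.npz',**c)
a=np.load('w3.npz')['img'];b=c['img']
cv2.imwrite('pics/w34.png',np.vstack([cv2.resize(a[0:300],(560,300)),b[0:300]])[:,:,::-1])
```

```text
[ 0.72054516 -0.0924382   0.28187921] 0.013118039249325423
```

View pics/w34.png

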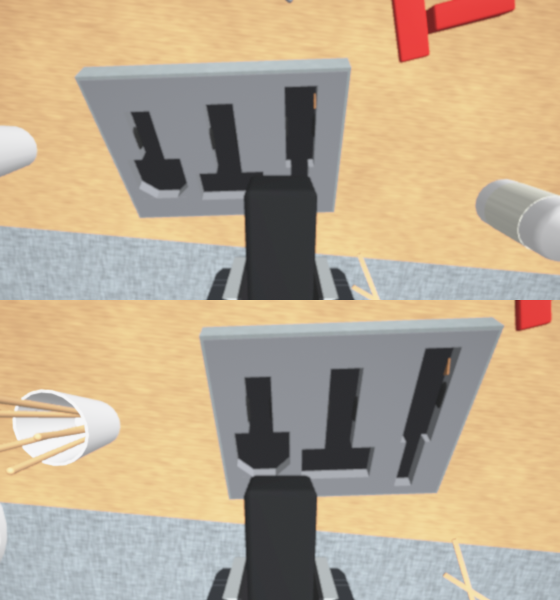

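The pictures show the insert from two places. In A, the face corners are near (80,81), (347,73), (335,212) and (140,216). In B (row minus 300), they are near (204,40), (500,29), (437,191) and (231,198). The held torch covers a bit of the lower edge. I'll fit the edge lines and triangulate the corners.

```bash
cat > ins.py <<'E'
from h import *
def corners(c,app):
    g=cv2.GaussianBlur(cv2.cvtColor(c['img'],cv2.COLOR_RGB2GRAY),(3,3),0).astype(float)
    app=np.array(app,float);L=[];cen=app.mean(0)
    for i in range(4):
        p,q=app[i],app[(i+1)%4];n=np.array([-(q-p)[1],(q-p)[0]]);n/=np.linalg.norm(n)
        if n@(cen-p)<0:n=-n          # inward
        pts=[]
        sat=(c['img'].max(2).astype(float)-c['img'].min(2))
        for t in np.linspace(.06,.94,60):
            s=np.arange(-7,7.01,.25);xy=p+t*(q-p)+s[:,None]*n
            im=sat if i!=0 else g
            v=cv2.remap(im.astype(np.float32),xy[:,:1].astype(np.float32),xy[:,1:].astype(np.float32),1).ravel()
            d=np.gradient(v);k=d.argmin()
            if d[k]<-1 : pts.append(xy[k])
        pts=np.array(pts,np.float32)
        vx,vy,x0,y0=cv2.fitLine(pts,cv2.DIST_HUBER,0,.01,.01).ravel();
        r=np.abs((pts-[x0,y0])@[-vy,vx]);pts=pts[r<1.5]
        vx,vy,x0,y0=cv2.fitLine(pts,cv2.DIST_HUBER,0,.01,.01).ravel();print('line',i,len(pts),np.abs((pts-[x0,y0])@[-vy,vx]).mean().round(2))
        L.append(np.cross([x0,y0,1],[x0+vx,y0+vy,1]))
    out=[]
    for i in range(4):
        x=np.cross(L[i-1],L[i]);out.append(x[:2]/x[2])
    return np.array(out)
# order: upslope right(-y), upslope left(+y), lower left(+y), lower right(-y)
M=np.array([[-.09,-.122,0],[-.09,.122,0],[.09,.122,0],[.09,-.122,0]])
E
python3 - <<'E'
from ins import *
a=np.load('w3.npz');b=np.load('w4.npz')
A=corners(a,[(80,81),(347,73),(335,212),(140,216)]);B=corners(b,[(204,40),(500,29),(437,191),(231,198)])
print(A.round(1).tolist(),B.round(1).tolist())
P=[]
for i in range(4):
    p,e=tri([(a,A[i]),(b,B[i])]);P.append(p);print(p.round(4),e)
P=np.array(P);print('sides',[np.linalg.norm(P[i]-P[i-3]).round(4) for i in range(4)])
r,_=R.align_vectors(P-P.mean(0),M);o=P.mean(0);m=r.as_matrix();print('origin',o.round(4),m.round(3).tolist(),'tilt',np.degrees(np.arccos(m[2,2])),'yaw',np.arctan2(-m[0,1],m[1,1]))
print('res',(r.apply(M)+o-P).round(4).tolist())
E
```

```text
line 0 60 0.28
line 1 60 0.23
line 2 36 0.27
line 3 60 0.18
line 0 60 0.26
line 1 60 0.13
line 2 37 0.25
line 3 60 0.23
[[73.9, 76.5], [350.7, 67.1], [333.5, 211.8], [139.2, 217.3]] [[198.6, 35.4], [503.8, 25.2], [436.5, 192.7], [228.7, 198.9]]
[ 0.5986 -0.1719  0.1111] [0.0, 0.0]
[0.5672 0.0757 0.1116] [0.1, 0.1]
[0.7295 0.0962 0.0245] [0.1, 0.1]
[ 0.7607 -0.1508  0.0242] [0.2, 0.2]
sides [np.float64(0.2495), np.float64(0.1853), np.float64(0.249), np.float64(0.1851)]
origin [ 0.664  -0.0377  0.0679] [[0.876, -0.126, 0.466], [0.112, 0.992, 0.058], [-0.47, 0.002, 0.883]] tilt 28.022980869602954 yaw 0.12603152146817412
res [[0.0019, 0.0031, -0.0012], [0.0026, -0.0024, -0.0013], [-0.002, -0.0028, 0.0013], [-0.0025, 0.0022, 0.0012]]
```

Tilt (28.0°) and height (67.9 mm) agree with the text, but the outline comes out about 2.5 mm oversize. I'll check it against the cutout rims, cast onto the face plane.

```bash
cat >> ins.py <<'E'
yaw=.126;O=np.array([.664,-.0377,.0680])
RI=R.from_euler('z',yaw)*R.from_euler('y',np.radians(28))
def toins(c,uv):
    o,d=ray(c,uv);n=RI.as_matrix()[:,2];return RI.inv().apply(o+d*(n@(O-o))/(n@d)-O)
def slot(x,y,z): return O+RI.apply([x,y,z])
E
python3 - <<'E'
from ins import *
for f,S in (('w3.npz',{'t':(302,120),'s':(222,115),'g':(143,117)}),('w4.npz',{'t':(432,75),'s':(344,90),'g':(258,95)})):
    c=np.load(f);g=cv2.cvtColor(c['img'],cv2.COLOR_RGB2GRAY).astype(np.float32)
    for k,(xs,ys) in {'t':(-30,80),'s':(-18,0),'g':(-22,-80)}.items():
        hw={'t':15.5,'s':14.5,'g':12.5}[k];L={'t':47.5,'s':44.5,'g':35.5}[k]
        def edge(p0,p1):  # first bright->dark crossing from p0 (face) to p1 (inside), insert mm
            s=np.linspace(0,1,121);q=np.array(p0)+(s[:,None])*(np.array(p1)-p0)
            uv=np.array([proj(c,slot(*(w/1000),0)) for w in q],np.float32)
            v=cv2.remap(g,uv[:,:1],uv[:,1:],1).ravel();return q[np.gradient(v).argmin()].round(1)
        print(f,k,'back',[float(edge((xs-L-9,ys+d),(xs-L+9,ys+d))[0]) for d in(-6,0,6)],'want',xs-L,
         'right',[float(edge((x,ys-hw-8),(x,ys-hw+8))[1]) for x in(xs-30,xs-25)],ys-hw,'left',[float(edge((x,ys+hw+8),(x,ys+hw-8))[1]) for x in(xs-30,xs-25)],ys+hw)
E
```

```text
w3.npz t back [-76.6, -76.3, -76.0] want -77.5 right [64.5, 64.5] 64.5 left [93.0, 93.1] 95.5
w3.npz s back [-61.0, -61.9, -61.8] want -62.5 right [-11.2, -10.8] -14.5 left [13.7, 14.5] 14.5
w3.npz g back [-56.0, -56.4, -56.2] want -57.5 right [-86.0, -85.7] -92.5 left [-67.9, -67.6] -67.5
w4.npz t back [-76.8, -76.4, -76.3] want -77.5 right [65.2, 65.2] 64.5 left [88.4, 89.8] 95.5
w4.npz s back [-61.4, -60.8, -60.6] want -62.5 right [-14.0, -13.7] -14.5 left [14.4, 15.0] 14.5
w4.npz g back [-56.0, -56.6, -56.2] want -57.5 right [-91.0, -90.6] -92.5 left [-67.6, -67.6] -67.5
```

```bash
sed -i 's/^def toins/O=O+RI.apply([.001,0,0])\ndef toins/' ins.py
cat >> ins.py <<'E'
CT=np.array([.0761,-.0003,-.1431]);CR=np.array([[-.001,-.955,-.296],[1,-.001,0],[0,-.296,.955]])
def intool(c,uv,z):
    d=CR@np.linalg.inv(c['mtx'])@np.array([*uv,1.]);return CT+d*(z-CT[2])/d[2]
def place(dx,dy,dz,s,dyaw=0):
    "TCP pose for the tool frame dx,dy,dz (mm) in insert axes from slot s"
    P={'t':(-30,80,1),'s':(-18,0,1),'g':(-22,-80,1)}[s];m=RI.as_matrix()
    rot=R.from_matrix(np.stack([-m[:,0],m[:,1],-m[:,2]],1))*R.from_rotvec([0,0,-dyaw])
    move(slot(*((np.array(P)+[dx,dy,dz])/1000)),rot)
E
python3 - <<'E'
from ins import *
c=np.load('w4.npz');g=cv2.cvtColor(c['img'],cv2.COLOR_RGB2GRAY)
print(g[160:240:2,280].tolist())
for v in range(172,300,20): print(v,g[v,236:326:3].tolist())
for v in (176,178,190,192,194): print(v,intool(c,(281,v),-.0195).round(4),intool(c,(281,v),.0105).round(4))
o=get_obs();print(o['position'])
place(-1,0,80,'t')
E
```

```text
[47, 49, 84, 108, 112, 114, 131, 129, 61, 44, 46, 46, 46, 45, 48, 51, 56, 56, 56, 55, 55, 56, 56, 55, 55, 55, 55, 54, 55, 55, 55, 55, 55, 56, 55, 55, 55, 56, 56, 55]
172 [147, 147, 147, 157, 182, 187, 176, 174, 174, 174, 174, 175, 174, 150, 114, 141, 147, 147, 147, 147, 147, 147, 165, 168, 169, 169, 170, 171, 171, 174]
192 [147, 148, 146, 85, 49, 56, 56, 56, 56, 56, 57, 55, 56, 55, 55, 55, 55, 55, 55, 55, 55, 55, 54, 55, 55, 56, 62, 141, 147, 147]
212 [217, 215, 212, 75, 47, 53, 54, 54, 54, 55, 56, 55, 55, 56, 55, 55, 55, 56, 55, 55, 55, 56, 55, 55, 56, 55, 56, 179, 212, 214]
232 [190, 200, 198, 93, 45, 53, 53, 54, 54, 53, 54, 54, 55, 55, 55, 55, 56, 55, 55, 55, 55, 56, 55, 54, 55, 55, 60, 184, 190, 204]
252 [184, 189, 192, 144, 43, 52, 53, 54, 54, 54, 53, 53, 54, 55, 55, 55, 55, 55, 55, 55, 55, 56, 55, 55, 55, 55, 81, 183, 194, 194]
272 [186, 186, 144, 53, 43, 50, 54, 55, 54, 53, 54, 54, 54, 53, 54, 55, 55, 56, 56, 55, 55, 55, 55, 55, 55, 55, 52, 101, 185, 186]
292 [183, 79, 54, 54, 43, 48, 54, 54, 53, 54, 54, 54, 53, 53, 53, 54, 54, 54, 54, 55, 55, 55, 55, 56, 55, 55, 41, 44, 56, 168]
176 [ 0.0504  0.0001 -0.0195] [0.0441 0.0002 0.0105]
178 [ 0.0496  0.0001 -0.0195] [0.0432 0.0002 0.0105]
190 [ 0.0451  0.0001 -0.0195] [0.0376 0.0002 0.0105]
192 [ 0.0444  0.0001 -0.0195] [0.0367 0.0002 0.0105]
194 [ 0.0436  0.0001 -0.0195] [0.0357 0.0002 0.0105]
[ 0.72054516 -0.0924382   0.28187921]
turn [ 0.008  0.489 -0.027] shift [0.0417 0.1401 0.1285]
```

Request:
jog_arm(
  plan=[
    [[0.008,0.489,-0.027],[0.03,0.14,0.05],0.01],
    [[0.008,0.489,-0.027],[0.03,0.14,0.05],0.01],
    [[0.008,0.489,-0.027],[0.03,0.14,0.05],0.01],
    [[0.008,0.489,-0.027],[0.042,0.14,0.1],0.01],
    [[0.008,0.489,-0.027],[0.042,0.14,0.128],0.01],
    [[0.008,0.489,-0.027],[0.042,0.14,0.128],0.01],
    [[0.008,0.489,-0.027],[0.042,0.14,0.128],0.01],
    [[0.008,0.489,-0.027],[0.042,0.14,0.128],0.01],
  ],
)

```text
clock: 5.25
position: [0.6663, 0.0405, 0.1574]
ee_rot: [-0.06, 0.969, -0.016, -0.239]
ft_force: [-0.2, -0.7, 0.6]
grip_width: 0.318
grasp_force: 50.3
```

Run:
```python
from ins import *
o=get_obs();print(o['clock'],o['position'],o['joint_pos'].round(2),np.abs(o['joint_velocities']).max(),o['ft_force'].round(1))
place(0,0,20,'t');place(0,0,3,'t')
c=snap('wrist','w5.png')
```

```text
5.25 [0.66629282 0.0404604  0.15743188] [-0.25  0.88  0.28  0.89 -0.17  1.88  1.66] 0.04309453564355071 [-0.2 -0.7  0.6]
turn [-0.     0.004 -0.003] shift [-0.002   0.0028  0.0637]
turn [-0.     0.004 -0.003] shift [-0.002   0.0028  0.0807]
```

View pics/w5.png

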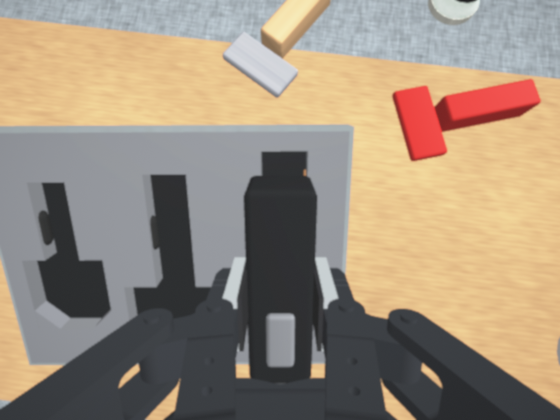

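The held torch (246–316) is square in the hand and in line with its cutout, whose back edge is at (262–307,152). I'll go down.

Request:
jog_arm(
  plan=[
    [[0,0.003,-0.003],[-0.002,0.003,0.04],0.01],
    [[0,0.003,-0.003],[-0.002,0.003,0.064],0.01],
    [[0,0.003,-0.003],[-0.002,0.003,0.064],0.01],
    [[0,0.003,-0.003],[-0.002,0.003,0.064],0.01],
  ],
)

```text
clock: 5.63
position: [0.6381, 0.0392, 0.1]
ee_rot: [-0.06, 0.968, -0.015, -0.241]
ft_force: [1.3, -0.2, -0.6]
grip_width: 0.313
grasp_force: 50.2
```

Run:
```python
from ins import *
o=get_obs();print(o['clock'],o['position'],o['ft_force'].round(1))
place(0,0,3,'t')
c=snap('wrist','w6.png')
g=cv2.cvtColor(c['img'],cv2.COLOR_RGB2GRAY).astype(np.float32)
q=np.linspace(-90,-70,81)
for y in (73,80,87):
    uv=np.array([proj(c,slot(w/1e3,y/1e3,0)) for w in q],np.float32);v=cv2.remap(g,uv[:,:1],uv[:,1:],1).ravel();print('back rim x',q[np.gradient(v).argmin()])
q=np.linspace(50,110,241);uv=np.array([proj(c,slot(-.0745,w/1e3,0)) for w in q],np.float32);v=cv2.remap(g,uv[:,:1],uv[:,1:],1).ravel();print('side rims y',q[np.gradient(v).argmin()],q[np.gradient(v).argmax()])
```

```text
5.6333 [0.63809466 0.03924847 0.09995092] [ 1.3 -0.2 -0.6]
turn [ 0.001  0.001 -0.001] shift [-0.0001  0.0004  0.0167]
back rim x -77.75
back rim x -77.5
back rim x -77.5
side rims y 65.5 95.25
```

Request:
jog_arm(
  plan=[
    [[0,0,0],[0,0.001,0.006],0.01],
    [[0,0,0],[0,0.001,0.01],0.01],
    [[0,0,0],[0,0.001,0.013],0.01],
    [[0,0,0],[0,0.001,0.015],0.01],
    [[0,0,0],[0,0.001,0.016],0.01],
    [[0,0,0],[0,0.001,0.017],0.01],
    [[0,0,0],[0,0.001,0.017],0.01],
  ],
)

```text
clock: 6.27
position: [0.6303, 0.0393, 0.0829]
ee_rot: [-0.061, 0.968, -0.016, -0.241]
ft_force: [4.1, -1.9, 6.2]
grip_width: 0.316
grasp_force: 51.5
```

Run:
```python
from ins import *
o=get_obs();print(o['clock'],o['position'],RI.inv().apply(o['ft_force']).round(1))
place(0,0,0,'t')
```

```text
6.2667 [0.63027854 0.03932827 0.0828804 ] [ 0.5 -2.4  7.2]
turn [-0.001  0.    -0.001] shift [ 0.001  -0.0007  0.001 ]
```

Request:
jog_arm(
  plan=[
    [[0,0,0],[0,0,0.001],0.01],
    [[0,0,0],[0,0,0.002],0.01],
    [[0,0,0],[0,0,0.003],0.01],
    [[0,0,0],[0,0,0.004],0.01],
    [[0,0,0],[0,0,0.004],0.01],
    [[0,0,0],[0,0,0.004],0.01],
  ],
)

```text
clock: 6.77
position: [0.6298, 0.0392, 0.0818]
ee_rot: [-0.061, 0.969, -0.016, -0.24]
ft_force: [7.1, -1.4, 17.7]
grip_width: 0.312
grasp_force: 62.8
```

Run:
```python
from ins import *
o=get_obs();print(o['clock'],o['position'],RI.inv().apply(o['ft_force']).round(1))
place(0,0,0,'t')
```

```text
6.7667 [0.62975751 0.0392348  0.0817603 ] [-2.3 -2.3 18.9]
turn [-0.001  0.004 -0.001] shift [ 0.0011 -0.0006 -0.0003]
```

Request:
jog_arm(
  plan=[
    [[0,0,0],[0,0,-0.004],0.01],
    [[0,0,0],[0,0,-0.004],0.055],
    [[0,0,0],[0,0,-0.004],0.055],
    [[0,0,0],[0,0,-0.004],0.055],
    [[0,0,0],[0,0,-0.03],0.055],
    [[0,0,0],[0,0,-0.045],0.055],
    [[0,0,0],[0,0,-0.045],0],
    [[0,0,0],[0,0,-0.045],0],
  ],
)

```text
clock: 7.43
position: [0.6484, 0.0426, 0.1175]
ee_rot: [-0.061, 0.968, -0.015, -0.243]
ft_force: [-0.5, 0.2, -0.8]
grip_width: 0.371
grasp_force: 0.0
```

Request:
jog_arm(
  plan=[
    [[0,0,0],[0,0,0],0],
    [[0,0,0],[0,0,0],0],
    [[0,0,0],[0,0,0],0],
  ],
)

```text
clock: 7.68
position: [0.6475, 0.0425, 0.1167]
ee_rot: [-0.061, 0.968, -0.015, -0.244]
ft_force: [0.4, 1.1, -0.0]
grip_width: 0.003
grasp_force: 0.0
```

Run:
```python
from ins import *
o=get_obs();print(o['clock'],o['position'],RI.inv().apply(o['ft_force']).round(1),o['grip_width'])
place(0,0,22,'t')
c=snap('wrist','w7.png');np.savez('w7.npz',**c)
```

```text
7.6833 [0.64751585 0.0424551  0.11670327] [0.5 1.  0.2] 0.0030671214024775516
turn [ 0.001 -0.005 -0.   ] shift [ 0.0005 -0.0016  0.0171]
```

View pics/w7.png

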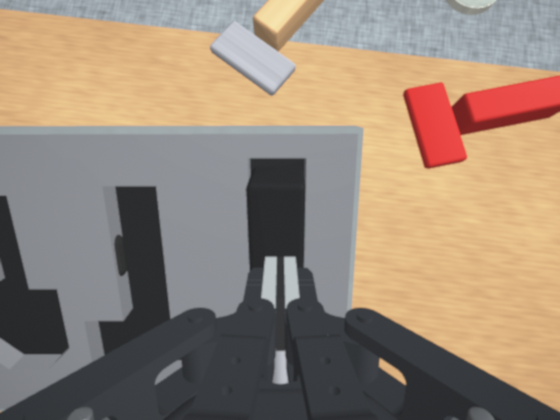

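The torch is in its cutout, handle at (250–304,158–260), and still slightly high. I'll push it with the fingers shut.

Request:
jog_arm(
  plan=[
    [[0,0,0],[0,-0.0015,0.012],0],
    [[0,0,0],[0,-0.0015,0.018],0],
    [[0,0,0],[0,-0.0015,0.02],0],
    [[0,0,0],[0,-0.0015,0.022],0],
    [[0,0,0],[0,-0.0015,0.024],0],
    [[0,0,0],[0,-0.0015,0.026],0],
    [[0,0,0],[0,-0.0015,0.026],0],
    [[0,0,0],[0,-0.0015,0.026],0],
  ],
)

```text
clock: 8.4
position: [0.6367, 0.04, 0.0964]
ee_rot: [-0.061, 0.968, -0.015, -0.242]
ft_force: [0.2, 1.4, 9.6]
grip_width: -0.003
grasp_force: 4.4
```

Run:
```python
from ins import *
o=get_obs();print(o['clock'],o['position'],RI.inv().apply(o['ft_force']).round(1),o['grip_width'])
place(0,0,15,'t')
```

```text
8.4 [0.63673535 0.04002929 0.09642632] [-4.2  1.4  8.6] -0.003307012866768266
turn [ 0.001 -0.002  0.001] shift [ 0.0004 -0.0005  0.001 ]
```

Request:
jog_arm(
  plan=[
    [[0,0,0],[0,0,0.001],0],
    [[0,0,0],[0,0,0.002],0],
    [[0,0,0],[0,0,0.002],0],
    [[0,0,0],[0,0,0.002],0],
  ],
)

```text
clock: 8.73
position: [0.6367, 0.04, 0.0963]
ee_rot: [-0.061, 0.968, -0.015, -0.241]
ft_force: [1.3, 2.5, 18.8]
grip_width: -0.001
grasp_force: 8.9
```

Run:
```python
from ins import *
o=get_obs();print(o['clock'],o['position'],RI.inv().apply(o['ft_force']).round(1),o['grip_width'])
place(0,0,15,'t')
```

```text
8.7333 [0.63670978 0.04004245 0.09634296] [-7.4  2.3 17.3] -0.001246374434387539
turn [0.001 0.001 0.001] shift [ 0.0004 -0.0006  0.0009]
```

Request:
jog_arm(
  plan=[
    [[0,0,0],[0,0,0.001],0],
    [[0,0,0],[0,0,0.001],0],
    [[0,0,0],[0,0,0.001],0],
  ],
)

```text
clock: 8.98
position: [0.6367, 0.0401, 0.0963]
ee_rot: [-0.061, 0.969, -0.015, -0.24]
ft_force: [4.0, 1.4, 22.5]
grip_width: 0.004
grasp_force: 11.1
```

Run:
```python
from ins import *
o=get_obs();print(o['clock'],o['position'],RI.inv().apply(o['ft_force']).round(1),o['grip_width'])
place(0,0,15,'t')
```

```text
8.9833 [0.63670052 0.04007477 0.09629845] [-6.9  0.9 21.8] 0.004056363463316546
turn [0.001 0.002 0.001] shift [ 0.0004 -0.0006  0.0009]
```

The torch has met the floor: no further travel while the force rose to 22 N. I'll retreat and go to look at the spreader from near.

Run:
```python
from ins import *
move([.40,.045,.17],down(np.pi/2-.56)); move([.40,.045,.17],down(np.pi/2+.126))
```

```text
turn [-0.166 -0.467  0.673] shift [0.2415 0.0348 0.0443]
turn [ 0.001 -0.486  0.001] shift [0.2415 0.0348 0.0443]
```

Request:
jog_arm(
  plan=[
    [[0,0,0],[0,0,-0.04],0],
    [[0,0,0],[0,0,-0.08],0],
    [[-0.166,-0.467,0.673],[0.04,0.005,-0.07],0.03],
    [[-0.166,-0.467,0.673],[0.08,0.01,-0.06],0.07],
    [[-0.166,-0.467,0.673],[0.12,0.02,-0.03],0.07],
    [[-0.166,-0.467,0.673],[0.155,0.025,-0.005],0.07],
    [[-0.166,-0.467,0.673],[0.19,0.03,0.015],0.07],
    [[-0.166,-0.467,0.673],[0.225,0.034,0.035],0.07],
  ],
)

```text
clock: 9.65
position: [0.4812, 0.0462, 0.1711]
ee_rot: [0.181, 0.981, -0.007, -0.074]
ft_force: [-0.5, -0.4, 2.3]
grip_width: 0.811
grasp_force: 0.0
```

Run:
```python
from ins import *
o=get_obs();print(o['clock'],o['position']); move([.40,.045,.17],down(np.pi/2-.56))
```

```text
9.65 [0.48123006 0.0462475  0.1710829 ]
turn [-0.054 -0.139  0.195] shift [ 0.0744 -0.0299  0.0131]
```

Request:
jog_arm(
  plan=[
    [[-0.054,-0.139,0.195],[0.074,-0.03,0.013],0.07],
    [[-0.054,-0.139,0.195],[0.074,-0.03,0.013],0.07],
    [[-0.054,-0.139,0.195],[0.074,-0.03,0.013],0.07],
    [[-0.054,-0.139,0.195],[0.074,-0.03,0.013],0.07],
    [[-0.054,-0.139,0.195],[0.074,-0.03,0.013],0.07],
  ],
)

```text
clock: 10.07
position: [0.4016, 0.0448, 0.1715]
ee_rot: [0.274, 0.962, 0.0, -0.001]
ft_force: [0.5, -0.1, 0.1]
grip_width: 0.82
grasp_force: 0.0
```

Run:
```python
from ins import *
o=get_obs();print(o['clock'],o['position'],o['joint_pos'].round(2));
c=camera('wrist');np.savez('s1.npz',**c)
im=c['img'];hsv=cv2.cvtColor(im,cv2.COLOR_RGB2HSV)
top=np.array(im)
for p in [(280,210)]: print(im[p[1],p[0]])
cv2.imwrite('pics/s1.png',im[:,:,::-1])
```

```text
10.0667 [0.40160435 0.04477573 0.17153547] [-0.55 -0.14  0.3   2.09  0.04  1.18  0.75]
[221 181 134]
```

View pics/s1.png

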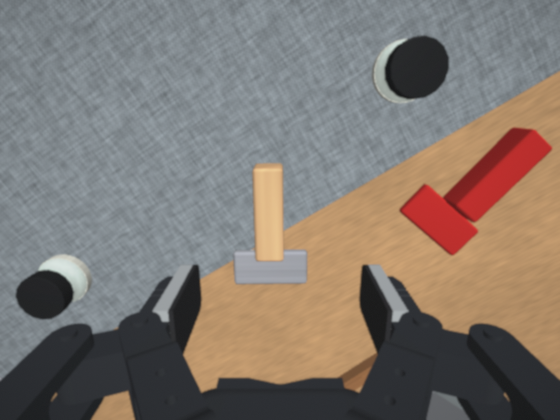

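The spreader is nearly in line with the view: handle (254–284,164–260), blade (235–307,251–284), pots clear at (45,290) and (415,67). I'll measure numerically from here. For the second view I'll use w1 for height.

Run:
```python
from ins import *
c=np.load('s1.npz');a=np.load('w1.npz');im=c['img'].astype(int);g=im.sum(2)/3
for v in (175,190,205,220,235,250): 
    r=im[v,235:310];w=np.where((r[:,0]-r[:,2]>45))[0]+235 if v<215 else None
    d=np.gradient(g[v-1:v+2,235:305].mean(0));l,q=235+d[:35].argmax(),235+35+d[35:].argmin()
    p=(onz(c,(l+.5,v),.03)+onz(c,(q+.5,v),.03))/2;print(v,l,q,p.round(4))
print('col',g[155:300:1,269].round().astype(int).tolist())
for v in(262,270,278): print(v,g[v,228:316].round().astype(int).tolist())
print('H',tri([(a,(85,160)),(c,(283.5,170))]),tri([(a,(64,153)),(c,(255,170))]))
```

```text
175 254 281 [0.3807 0.0454 0.03  ]
190 254 281 [0.3916 0.0385 0.03  ]
205 255 281 [0.4031 0.0317 0.03  ]
220 255 282 [0.4148 0.0248 0.03  ]
235 256 282 [0.4269 0.0177 0.03  ]
250 256 282 [0.439 0.01  0.03 ]
col [153, 152, 149, 145, 141, 139, 140, 146, 152, 153, 154, 159, 166, 178, 189, 192, 188, 183, 182, 182, 182, 182, 182, 182, 182, 182, 182, 182, 183, 183, 183, 183, 182, 182, 183, 183, 183, 183, 183, 183, 182, 183, 183, 183, 183, 182, 183, 183, 183, 183, 183, 183, 183, 183, 183, 183, 183, 183, 183, 183, 183, 183, 183, 183, 184, 184, 184, 184, 183, 183, 183, 183, 183, 183, 184, 183, 183, 183, 183, 183, 183, 183, 183, 183, 183, 183, 183, 183, 183, 183, 183, 183, 183, 183, 183, 183, 183, 182, 182, 182, 182, 182, 182, 181, 176, 163, 157, 162, 166, 166, 165, 163, 163, 165, 163, 160, 158, 160, 160, 161, 161, 162, 164, 167, 166, 164, 161, 151, 138, 138, 145, 146, 145, 145, 147, 148, 150, 154, 155, 153, 151, 151, 152, 153, 151]
262 [133, 139, 143, 144, 141, 133, 136, 152, 164, 167, 167, 167, 167, 167, 167, 167, 167, 167, 167, 167, 167, 166, 167, 166, 167, 166, 166, 165, 164, 162, 162, 162
[... 592 characters left out ...]
158, 157, 157, 157, 156, 157, 157, 157, 156, 157, 156, 156, 157, 156, 156, 154, 150, 142, 144, 151, 154, 154, 154, 153, 151, 150, 149]
278 [150, 150, 149, 148, 148, 147, 142, 145, 157, 164, 166, 166, 166, 166, 166, 166, 167, 167, 167, 167, 167, 167, 167, 167, 167, 167, 167, 167, 167, 167, 167, 167, 167, 167, 167, 166, 167, 167, 167, 167, 167, 167, 167, 167, 167, 167, 167, 167, 167, 167, 166, 167, 167, 167, 166, 166, 166, 167, 167, 167, 167, 166, 166, 166, 166, 166, 165, 166, 166, 166, 165, 165, 165, 165, 166, 165, 164, 160, 149, 145, 148, 150, 152, 153, 154, 154, 153, 152]
H (array([0.38353865, 0.05638167, 0.00371458]), [4.7, 4.7]) (array([ 0.3741293 ,  0.03305068, -0.00323437]), [1.3, 1.3])
```

Run:
```python
from ins import *
c=np.load('s1.npz')
b,f=onz(c,(268.5,170.5),.03),onz(c,(269.9,260),.03);bc=onz(c,(270.8,264),.01);bf=onz(c,(271,283),.01)
print(b,f,bc,bf,np.linalg.norm(f-b));d=bf-b;y=np.arctan2(d[1],d[0]);d2=f-b;print(y,np.arctan2(d2[1],d2[0]))
u=np.array([np.cos(y),np.sin(y)])
print('ctr from front',f[:2]-.043*u,'from back',b[:2]+.042*u,'from blade',bf[:2]-.078*u)
m=(f[:2]-.043*u+b[:2]+.042*u)/2;print(m)
move([*m,.009],down(np.pi/2+y))
```

```text
[0.37773225 0.04779108 0.03      ] [0.44749807 0.00505369 0.03      ] [ 0.45932068 -0.00205978  0.01      ] [ 0.47689542 -0.01292118  0.01      ] 0.08181536113805574
-0.5493753058087862 -0.5496207228159087
ctr from front [0.41082548 0.02750634] from back [0.41355199 0.02586059] from blade [0.41037306 0.02780688]
[0.41218874 0.02668346]
turn [-0.001 -0.002 -0.006] shift [-0.018  -0.01    0.1624]
```

Request:
jog_arm(
  plan=[
    [[0,0,-0.006],[-0.0165,-0.01,0.04],0.06],
    [[0,0,-0.006],[-0.0165,-0.01,0.08],0.06],
    [[0,0,-0.006],[-0.0165,-0.01,0.09],0.06],
    [[0,0,-0.006],[-0.0165,-0.01,0.09],0.06],
    [[0,0,-0.006],[-0.0165,-0.01,0.09],0.06],
  ],
)

```text
clock: 10.53
position: [0.411, 0.0268, 0.0806]
ee_rot: [0.272, 0.962, -0.002, -0.002]
ft_force: [0.4, -0.5, 0.3]
grip_width: 0.707
grasp_force: 0.0
```

Run:
```python
from ins import *
c=camera('wrist');np.savez('s2.npz',**c);o=get_obs();print(o['position'])
a=np.load('s1.npz');g=c['img'].sum(2)/3.
print('pred',[proj(c,onz(a,p,.03)).round(1).tolist() for p in ((268.5,170.5),(269.9,260))], proj(c,onz(a,(271,283),.01)).round(1))
print('col',[(v,int(g[v,268])) for v in range(110,340,2)])
for v in (180,220,260): d=np.gradient(g[v-1:v+2,230:320].mean(0));l,q=230+d[:45].argmax(),275+d[45:].argmin();print(v,l,q,intool(c,((l+q)/2+.5,v),-.03+o['position'][2]).round(4))
```

```text
[0.41160466 0.02709057 0.08144783]
pred [[281.9, 170.2], [281.9, 297.2]] [281.9 324.4]
col [(110, 132), (112, 139), (114, 133), (116, 126), (118, 130), (120, 128), (122, 131), (124, 135), (126, 144), (128, 144), (130, 151), (132, 147), (134, 160), (136, 160), (138, 154), (140, 135), (142, 136), (144, 141), (146, 137), (148, 136), (150, 131), (152, 138), (154, 148), (156, 158), (158, 146), (160, 144), (162, 149), (164, 150), (166, 160), (168, 189), (170, 193), (172, 184), (174, 181), (176, 181), (178, 181), (180, 181), (182, 181), (184, 181), (186, 180), (188, 181), (190, 181), (192, 181), (194, 181), (196, 181), (198, 181), (200, 181), (202, 180), (204, 180), (206, 180), (208, 180), (210, 180), (212, 180), (214, 180), (216, 180), (218, 180), (220, 180), (222, 180), (224, 180), (226, 180), (228, 179), (230, 179), (232, 179), (234, 179), (236, 179), (238, 179), (240, 179), (242, 179), (244, 179), (246, 178), (248, 178), (250, 178), (252, 178), (254, 177), (256, 177), (258, 177), (260, 177), (262, 177), (264, 177), (266, 177), (268, 177), (270, 176), (272, 176), (274, 176), (276, 176), (278, 176), (280, 176), (282, 175), (284, 175), (286, 175), (288, 175), (290, 174), (292, 174), (294, 174), (296, 172), (298, 142), (300, 159), (302, 161), (304, 161), (306, 161), (308, 156), (310, 156), (312, 158), (314, 157), (316, 159), (318, 164), (320, 162), (322, 159), (324, 142), (326, 144), (328, 142), (330, 143), (332, 140), (334, 136), (336, 142), (338, 143)]
180 260 301 [0.0333 0.0003 0.0514]
220 261 301 [0.0089 0.0006 0.0514]
260 262 300 [-0.0172  0.0006  0.0514]
```

Height is confirmed: the z=0.03 predictions fall on the edges in the second view. I'll grasp.

Request:
jog_arm(
  plan=[
    [[0,0,0],[0,0,0.04],0.06],
    [[0,0,0],[0,0,0.065],0.06],
    [[0,0,0],[0,0,0.072],0.06],
    [[0,0,0],[0,0,0.072],0.06],
    [[0,0,0],[0,0,0.072],0.01],
    [[0,0,0],[0,0,0.072],0.01],
    [[0,0,0],[0,0,0.072],0.01],
    [[0,0,0],[0,0,0.072],0.01],
  ],
)

```text
clock: 11.25
position: [0.4116, 0.0275, 0.0105]
ee_rot: [0.272, 0.962, 0.0, -0.0]
ft_force: [-0.7, -0.3, 11.0]
grip_width: 0.292
grasp_force: 49.5
```

Request:
jog_arm(
  plan=[
    [[0,0,0],[0,0,0],0.01],
    [[0,0,0],[0,0,-0.04],0.01],
    [[0,0,0],[0,0,-0.08],0.01],
    [[0,0,0],[0,0,-0.12],0.01],
    [[0,0,0],[0,0,-0.16],0.01],
    [[0,0,0],[0,0,-0.19],0.01],
    [[0,0,0],[0,0,-0.19],0.01],
    [[0,0,0],[0,0,-0.19],0.01],
  ],
)

```text
clock: 11.92
position: [0.4118, 0.0275, 0.2009]
ee_rot: [0.272, 0.962, 0.001, 0.001]
ft_force: [-0.1, -0.7, -2.2]
grip_width: 0.29
grasp_force: 50.1
```

Run:
```python
from ins import *
c=camera('wrist');np.savez('s3.npz',**c);o=get_obs();print(o['clock'],o['position'])
g=c['img'].sum(2)/3.
print('col',[(v,int(g[v,275])) for v in range(150,210,2)])
for v in (210,230,250): print(v,[int(x) for x in g[v,230:332:2]])
place(0,0,80,'s')
```

```text
11.9667 [0.41083538 0.02727604 0.19923939]
col [(150, 140), (152, 145), (154, 146), (156, 143), (158, 140), (160, 144), (162, 147), (164, 147), (166, 148), (168, 142), (170, 137), (172, 142), (174, 141), (176, 137), (178, 142), (180, 141), (182, 144), (184, 148), (186, 152), (188, 155), (190, 152), (192, 151), (194, 153), (196, 158), (198, 166), (200, 182), (202, 198), (204, 199), (206, 191), (208, 184)]
210 [141, 141, 146, 137, 132, 141, 148, 153, 127, 127, 147, 164, 175, 177, 180, 181, 183, 184, 186, 186, 184, 182, 181, 179, 179, 180, 180, 180, 181, 182, 184, 184, 184, 183, 182, 181, 180, 178, 176, 172, 164, 153, 136, 147, 150, 155, 159, 158, 156, 154, 152]
230 [151, 143, 135, 132, 139, 141, 145, 142, 130, 122, 144, 160, 174, 177, 179, 180, 182, 184, 184, 186, 184, 182, 181, 179, 179, 180, 180, 181, 181, 183, 184, 185, 184, 184, 183, 182, 181, 179, 177, 172, 164, 147, 142, 150, 149, 149, 153, 155, 153, 149, 148]
250 [153, 153, 151, 150, 151, 149, 149, 150, 148, 119, 139, 157, 172, 176, 178, 180, 182, 183, 184, 185, 184, 183, 181, 180, 180, 181, 181, 181, 183, 184, 185, 185, 185, 185, 185, 183, 182, 179, 177, 172, 162, 140, 147, 152, 154, 153, 151, 150, 147, 146, 146]
turn [ 0.165  0.468 -0.662] shift [-0.2678  0.0914  0.0513]
```

Request:
jog_arm(
  plan=[
    [[0.165,0.468,-0.662],[-0.035,0.012,-0.02],0.01],
    [[0.165,0.468,-0.662],[-0.07,0.024,-0.04],0.01],
    [[0.165,0.468,-0.662],[-0.11,0.036,-0.04],0.01],
    [[0.165,0.468,-0.662],[-0.15,0.05,-0.03],0.01],
    [[0.165,0.468,-0.662],[-0.19,0.065,-0.01],0.01],
    [[0.165,0.468,-0.662],[-0.225,0.078,0.01],0.01],
    [[0.165,0.468,-0.662],[-0.255,0.088,0.03],0.01],
    [[0.165,0.468,-0.662],[-0.268,0.092,0.05],0.01],
  ],
)

```text
clock: 12.63
position: [0.6643, -0.029, 0.1657]
ee_rot: [-0.06, 0.968, -0.016, -0.242]
ft_force: [1.3, 0.4, 0.6]
grip_width: 0.291
grasp_force: 50.1
```

Run:
```python
from ins import *
o=get_obs();print(o['clock'],o['position'],o['ft_force'].round(1))
place(.7,0,22,'s')
```

```text
12.6333 [ 0.66431935 -0.02904529  0.16572132] [1.3 0.4 0.6]
turn [-0.    -0.002 -0.001] shift [-0.0284 -0.0085  0.0639]
```

Request:
jog_arm(
  plan=[
    [[0,-0.002,0],[-0.0284,-0.0085,0.01],0.01],
    [[0,-0.002,0],[-0.0284,-0.0085,0.03],0.01],
    [[0,-0.002,0],[-0.0284,-0.0085,0.055],0.01],
    [[0,-0.002,0],[-0.0284,-0.0085,0.064],0.01],
    [[0,-0.002,0],[-0.0284,-0.0085,0.064],0.01],
    [[0,-0.002,0],[-0.0284,-0.0085,0.064],0.01],
  ],
)

```text
clock: 13.13
position: [0.6588, -0.038, 0.0968]
ee_rot: [-0.058, 0.969, -0.016, -0.241]
ft_force: [-0.2, 0.1, -0.0]
grip_width: 0.297
grasp_force: 50.1
```

```bash
cat >> ins.py <<'E'
def rims(c,s):
    g=cv2.cvtColor(c['img'],cv2.COLOR_RGB2GRAY).astype(np.float32)
    x,y,L={'t':(-30,80,47.5),'s':(-18,0,44.5),'g':(-22,-80,35.5)}[s]
    def prof(q):
        uv=np.array([proj(c,slot(a/1e3,b/1e3,0)) for a,b in q],np.float32);return np.gradient(cv2.remap(g,uv[:,:1],uv[:,1:],1).ravel())
    q=np.linspace(x-L-10,x-L+8,73);print('back rim',[q[prof([(a,y+d) for a in q]).argmin()] for d in(-6,0,6)],'want',x-L)
    q=np.linspace(y-22,y+22,177)
    for e in (2,3,4): d=prof([(x-L+e,b) for b in q]);print('side rims',q[d.argmin()],q[d.argmax()])
E
python3 - <<'E'
from ins import *
o=get_obs();print(o['clock'],o['position'],o['ft_force'].round(1))
place(.7,0,3,'s');c=camera('wrist');np.savez('s4.npz',**c);rims(c,'s')
E
```

```text
13.1333 [ 0.65880391 -0.03804567  0.09684944] [-0.2  0.1 -0. ]
turn [ 0.     0.002 -0.007] shift [-0.0018 -0.0003  0.019 ]
back rim [np.float64(-62.25), np.float64(-62.25), np.float64(-62.25)] want -62.5
side rims -13.25 14.25
side rims -13.25 14.0
side rims -13.25 14.0
```

Request:
jog_arm(
  plan=[
    [[0,0,-0.004],[-0.0018,0,0.004],0.01],
    [[0,0,-0.004],[-0.0018,0,0.01],0.01],
    [[0,0,-0.004],[-0.0018,0,0.013],0.01],
    [[0,0,-0.004],[-0.0018,0,0.016],0.01],
    [[0,0,-0.004],[-0.0018,0,0.018],0.01],
    [[0,0,-0.004],[-0.0018,0,0.02],0.01],
    [[0,0,-0.004],[-0.0018,0,0.02],0.01],
  ],
)

```text
clock: 13.77
position: [0.6518, -0.0393, 0.0795]
ee_rot: [-0.06, 0.969, -0.016, -0.239]
ft_force: [0.9, -0.6, -0.7]
grip_width: 0.292
grasp_force: 50.1
```

Run:
```python
from ins import *
o=get_obs();print(o['clock'],o['position'],RI.inv().apply(o['ft_force']).round(1))
place(.7,0,0,'s')
```

```text
13.7667 [ 0.65183963 -0.03931938  0.07948027] [ 1.  -0.7 -0.3]
turn [-0.001  0.004 -0.003] shift [0.0001 0.0001 0.0034]
```

Request:
jog_arm(
  plan=[
    [[0,0.004,-0.003],[0,0,0.0015],0.01],
    [[0,0.004,-0.003],[0,0,0.003],0.01],
    [[0,0.004,-0.003],[0,0,0.0045],0.01],
    [[0,0.004,-0.003],[0,0,0.0055],0.01],
    [[0,0.004,-0.003],[0,0,0.0055],0.01],
  ],
)

```text
clock: 14.18
position: [0.6506, -0.0393, 0.0763]
ee_rot: [-0.062, 0.969, -0.015, -0.24]
ft_force: [4.3, -0.8, 8.9]
grip_width: 0.294
grasp_force: 56.4
```

Run:
```python
from ins import *
o=get_obs();print(o['clock'],o['position'],RI.inv().apply(o['ft_force']).round(1))
place(.7,0,0,'s')
```

```text
14.1833 [ 0.65062216 -0.03931648  0.0763217 ] [-0.5 -1.4  9.8]
turn [-0.001  0.004  0.001] shift [ 0.0005 -0.0001  0.    ]
```

Now I'll release, rise, shut the fingers and push.

Request:
jog_arm(
  plan=[
    [[0,0,0],[0,0,-0.003],0.01],
    [[0,0,0],[0,0,-0.003],0.05],
    [[0,0,0],[0,0,-0.003],0.05],
    [[0,0,0],[0,0,-0.003],0.05],
    [[0,0,0],[0,0,-0.03],0.05],
    [[0,0,0],[0,0,-0.045],0.05],
    [[0,0,0],[0,0,-0.045],0],
    [[0,0,0],[0,0,-0.045],0],
  ],
)

```text
clock: 14.85
position: [0.6707, -0.0367, 0.1145]
ee_rot: [-0.061, 0.968, -0.015, -0.241]
ft_force: [-0.3, -0.0, -1.2]
grip_width: 0.311
grasp_force: 0.0
```

Request:
jog_arm(
  plan=[
    [[0,0,0],[0,0,0],0],
    [[0,0,0],[0,0,0],0],
    [[0,0,0],[0,0,0],0],
  ],
)

```text
clock: 15.1
position: [0.6696, -0.0366, 0.1135]
ee_rot: [-0.061, 0.968, -0.015, -0.242]
ft_force: [0.3, -0.0, -0.2]
grip_width: 0.002
grasp_force: 0.0
```

Run:
```python
from ins import *
o=get_obs();print(o['clock'],RI.inv().apply(o['ft_force']).round(1),o['grip_width'])
place(.7,0,15,'s');c=camera('wrist');np.savez('s5.npz',**c)
g=c['img'].sum(2)/3.;print([(round(x,1),int(g[tuple(proj(c,slot(x/1e3,0,.016))[::-1].round().astype(int))])) for x in np.arange(-70,-45,1.)])
```

```text
15.1 [ 0.4 -0.1 -0. ] 0.0024009594651512077
turn [ 0.    -0.001  0.001] shift [-0.     -0.0003  0.0269]
[(np.float64(-70.0), 169), (np.float64(-69.0), 169), (np.float64(-68.0), 169), (np.float64(-67.0), 167), (np.float64(-66.0), 161), (np.float64(-65.0), 89), (np.float64(-64.0), 53), (np.float64(-63.0), 53), (np.float64(-62.0), 54), (np.float64(-61.0), 120), (np.float64(-60.0), 202), (np.float64(-59.0), 206), (np.float64(-58.0), 204), (np.float64(-57.0), 205), (np.float64(-56.0), 209), (np.float64(-55.0), 216), (np.float64(-54.0), 218), (np.float64(-53.0), 223), (np.float64(-52.0), 220), (np.float64(-51.0), 216), (np.float64(-50.0), 207), (np.float64(-49.0), 205), (np.float64(-48.0), 205), (np.float64(-47.0), 205), (np.float64(-46.0), 205)]
```

Request:
jog_arm(
  plan=[
    [[0,0,0],[0,0,0.014],0],
    [[0,0,0],[0,0,0.02],0],
    [[0,0,0],[0,0,0.024],0],
    [[0,0,0],[0,0,0.026],0],
    [[0,0,0],[0,0,0.028],0],
    [[0,0,0],[0,0,0.03],0],
    [[0,0,0],[0,0,0.0315],0],
    [[0,0,0],[0,0,0.0315],0],
  ],
)

```text
clock: 15.82
position: [0.6572, -0.0376, 0.0908]
ee_rot: [-0.062, 0.969, -0.015, -0.239]
ft_force: [2.1, 4.5, 24.7]
grip_width: -0.004
grasp_force: 11.5
```

Run:
```python
from ins import *
o=get_obs();print(o['clock'],o['position'],RI.inv().apply(o['ft_force']).round(1))
place(.7,0,15,'s')
```

```text
15.8167 [ 0.65721982 -0.03755681  0.09077445] [-9.2  4.2 23. ]
turn [-0.     0.005  0.002] shift [-0.0003 -0.001   0.001 ]
```

Request:
jog_arm(
  plan=[
    [[0,0,0],[0,0,0.001],0],
    [[0,0,0],[0,0,0.001],0],
    [[0,0,0],[0,0,0.001],0],
  ],
)

```text
clock: 16.07
position: [0.6572, -0.0375, 0.0907]
ee_rot: [-0.062, 0.969, -0.015, -0.238]
ft_force: [3.8, 4.5, 28.6]
grip_width: -0.003
grasp_force: 13.7
```

Run:
```python
from ins import *
o=get_obs();print(o['clock'],o['position'],RI.inv().apply(o['ft_force']).round(1))
place(.7,0,15,'s');move([.41,-.345,.17],down(np.pi/2+.0));print(o['joint_pos'].round(2))
```

```text
16.0667 [ 0.65722138 -0.03754297  0.09074348] [-9.6  3.9 27.3]
turn [-0.001  0.006  0.002] shift [-0.0003 -0.001   0.0009]
turn [-0.03  -0.482  0.126] shift [ 0.2888 -0.2733  0.0616]
[-0.23  0.91  0.4   1.01 -0.21  1.74  1.81]
```

The spreader has bottomed out as well. Now I'll go to the silver gauge.

Request:
jog_arm(
  plan=[
    [[0,0,0],[0,0,-0.04],0],
    [[0,0,0],[0,0,-0.08],0],
    [[-0.03,-0.482,0.126],[0.025,-0.022,-0.08],0.03],
    [[-0.03,-0.482,0.126],[0.05,-0.045,-0.065],0.07],
    [[-0.03,-0.482,0.126],[0.078,-0.072,-0.05],0.07],
    [[-0.03,-0.482,0.126],[0.106,-0.1,-0.035],0.07],
    [[-0.03,-0.482,0.126],[0.134,-0.128,-0.02],0.07],
    [[-0.03,-0.482,0.126],[0.162,-0.155,-0.005],0.07],
  ],
)

```text
clock: 16.73
position: [0.5632, -0.1775, 0.1663]
ee_rot: [0.002, 1.0, -0.0, -0.0]
ft_force: [0.3, -2.5, 0.6]
grip_width: 0.817
grasp_force: 0.0
```

Run:
```python
from ins import *
o=get_obs();print(o['clock'],o['position']); move([.42,-.345,.17],down(np.pi/2));print(o['joint_pos'].round(2))
```

```text
16.7333 [ 0.56323139 -0.17751313  0.16627526]
turn [-0.    -0.    -0.005] shift [ 0.1424 -0.1682 -0.0036]
[-0.19  0.32  0.51  1.67 -0.16  1.2   1.92]
```

Request:
jog_arm(
  plan=[
    [[0,0,0],[0.142,-0.168,-0.003],0.07],
    [[0,0,0],[0.142,-0.168,-0.003],0.07],
    [[0,0,0],[0.142,-0.168,-0.003],0.07],
    [[0,0,0],[0.142,-0.168,-0.003],0.07],
    [[0,0,0],[0.142,-0.168,-0.003],0.07],
    [[0,0,0],[0.142,-0.168,-0.003],0.07],
    [[0,0,0],[0.142,-0.168,-0.003],0.07],
    [[0,0,0],[0.142,-0.168,-0.003],0.07],
  ],
)

```text
clock: 17.4
position: [0.424, -0.3442, 0.1707]
ee_rot: [0.002, 1.0, -0.001, -0.003]
ft_force: [1.2, 0.6, 0.4]
grip_width: 0.822
grasp_force: 0.0
```

Run:
```python
from ins import *
c=snap('wrist','g1.png');np.savez('g1.npz',**c)
o=get_obs();print(o['clock'],o['position'],o['joint_pos'].round(2))
im=c['img'];hsv=cv2.cvtColor(im,cv2.COLOR_RGB2HSV);g=im.sum(2)/3.
print('exp dial,back px',proj(c,[.484,-.348,.03]).round(),proj(c,[.403,-.346,.03]).round())
m=((hsv[:,:,1]<45)&(hsv[:,:,2]>165)).astype(np.uint8)
n,l,s,ce=cv2.connectedComponentsWithStats(m)
for i in range(1,n):
    if s[i,4]>150: print(s[i],ce[i].round(1),im[l==i].mean(0).round())
```

```text
17.45 [ 0.42489446 -0.34315671  0.17050498] [ 0.05  0.22  0.62  1.78 -0.14  1.19  2.28]
exp dial,back px [276. 261.] [278. 173.]
[ 295   59   57   60 2600] [323.3  88.5] [213. 213. 205.]
[444  95  39  27 331] [458.8 104.8] [172. 182. 176.]
[ 255  164   49  120 3428] [279.4 230.2] [208. 209. 208.]
[ 115  218   48   45 1681] [138.6 240.4] [215. 215. 204.]
```

The blobs are the blue gauge's dial (323,88), the orange one's (138,240) and the silver gauge (279,230). The silver one's whole body is neutral, so it's the one meant, and it sits where the top view put it.

Run:
```python
from ins import *
c=np.load('g1.npz');im=c['img'];hsv=cv2.cvtColor(im,cv2.COLOR_RGB2HSV);g=im.sum(2)/3.
for v in list(range(160,228,6)): 
    d=np.gradient(g[v-1:v+2,245:320].mean(0));print(v,245+d[:40].argmax(),285+d[40:].argmin(),end=' | ')
print();print('col',[(v,im[v,279].tolist()) for v in range(154,182,2)]);print([(v,int(g[v,272])) for v in range(214,300,2)])
m=((hsv[:,:,1]<45)&(hsv[:,:,2]>165)).astype(np.uint8);n,l,s,ce=cv2.connectedComponentsWithStats(m);k=l[200,279]
for v in (228,236,244,252,260,268,276): x=np.where(l[v]==k)[0];print(v,x.min(),x.max(),end=' | ')
print()
x=np.argwhere(l==k)[:,::-1];x=x[x[:,1]>232]
h=cv2.convexHull(x.astype(np.int32));e=cv2.fitEllipse(h);print('dial ellipse',e)
print(onz(c,e[0],.03))
```

```text
160 258 312 | 166 269 291 | 172 268 292 | 178 268 292 | 184 268 292 | 190 268 292 | 196 268 292 | 202 268 292 | 208 268 292 | 214 268 291 | 220 268 291 | 226 268 291 | 
col [(154, [123, 130, 134]), (156, [122, 129, 134]), (158, [120, 127, 132]), (160, [125, 133, 138]), (162, [127, 134, 139]), (164, [151, 155, 162]), (166, [164, 166, 174]), (168, [177, 180, 187]), (170, [210, 213, 219]), (172, [208, 211, 218]), (174, [205, 209, 216]), (176, [206, 209, 216]), (178, [206, 209, 216]), (180, [206, 208, 216])]
[(214, 213), (216, 212), (218, 212), (220, 212), (222, 212), (224, 212), (226, 212), (228, 212), (230, 211), (232, 212), (234, 212), (236, 205), (238, 132), (240, 186), (242, 216), (244, 215), (246, 215), (248, 212), (250, 215), (252, 217), (254, 216), (256, 215), (258, 209), (260, 212), (262, 215), (264, 215), (266, 212), (268, 215), (270, 214), (272, 214), (274, 214), (276, 214), (278, 219), (280, 218), (282, 188), (284, 103), (286, 137), (288, 142), (290, 141), (292, 145), (294, 147), (296, 148), (298, 152)]
228 269 291 | 236 269 290 | 244 263 294 | 252 257 300 | 260 255 303 | 268 256 301 | 276 261 296 | 
dial ellipse ((279.1212158203125, 257.31890869140625), (48.329036712646484, 53.6479377746582), 13.06846809387207)
[ 0.48010328 -0.34536656  0.03      ]
```

Run:
```python
from ins import *
c=np.load('g1.npz')
dc=onz(c,(279.6,261.5),.03);b=onz(c,(280.5,169.5),.03);h1=onz(c,(280.5,178),.03);h2=onz(c,(280,226),.03)
print(dc,b,np.linalg.norm(dc-b),[np.arctan2(*(q-p)[[1,0]]).round(4) for p,q in((b,dc),(h1,h2))])
y=-.002-.0;d=dc-h1;y=np.arctan2(d[1],d[0]);u=np.array([np.cos(y),np.sin(y)]);m=dc[:2]-.051*u;print(y,m,b[:2]+.033*u)
move([*m,.08],down(np.pi/2+y))
```

```text
[ 0.48421822 -0.34495416  0.03      ] [ 0.40046318 -0.34384953  0.03      ] 0.08376231507026391 [np.float64(-0.0132), np.float64(-0.0137)]
-0.014096884627157523 [ 0.43322328 -0.34423524] [ 0.43345991 -0.34431471]
turn [-0.001 -0.006  0.013] shift [-0.0088 -0.001   0.0905]
```

Request:
jog_arm(
  plan=[
    [[0,-0.004,0.013],[-0.009,-0.001,0.04],0.06],
    [[0,-0.004,0.013],[-0.009,-0.001,0.08],0.06],
    [[0,-0.004,0.013],[-0.009,-0.001,0.09],0.06],
    [[0,-0.004,0.013],[-0.009,-0.001,0.09],0.06],
    [[0,-0.004,0.013],[-0.009,-0.001,0.09],0.06],
  ],
)

```text
clock: 17.87
position: [0.4333, -0.3448, 0.0813]
ee_rot: [0.007, 1.0, -0.001, -0.001]
ft_force: [1.0, -0.7, 1.2]
grip_width: 0.708
grasp_force: 0.0
```

Run:
```python
from ins import *
c=camera('wrist');np.savez('g2.npz',**c);o=get_obs();print(o['position'],np.abs(o['joint_velocities']).max())
a=np.load('g1.npz');g=c['img'].sum(2)/3.
print('pred back',proj(c,onz(a,(280.5,169.5),.03)).round(1),'rim',proj(c,onz(a,(272,238),.03)).round(1))
u=int(proj(c,onz(a,(272,238),.03))[0])
print([(v,int(g[v,281])) for v in range(156,184,2)],[(v,int(g[v,u])) for v in range(256,284,2)])
for v in (190,230): d=np.gradient(g[v-1:v+2,235:330].mean(0));l,q=235+d[:45].argmax(),280+d[45:].argmin();print(v,l,q)
move([.4333,-.3442,.009],down(np.pi/2-.0141))
```

```text
[ 0.43388154 -0.34544604  0.08234141] 0.01899304944524861
pred back [281.1 181.2] rim [270.1 276.6]
[(156, 135), (158, 133), (160, 140), (162, 140), (164, 133), (166, 146), (168, 138), (170, 144), (172, 163), (174, 169), (176, 172), (178, 175), (180, 192), (182, 217)] [(256, 215), (258, 215), (260, 215), (262, 215), (264, 215), (266, 215), (268, 214), (270, 214), (272, 214), (274, 214), (276, 182), (278, 128), (280, 209), (282, 220)]
190 264 298
230 265 297
turn [-0.003 -0.     0.   ] shift [0.0006 0.0014 0.0733]
```

Height is confirmed again: edges at rows 180.5 and 277.5 against predictions of 181.2 and 276.6. I'll grasp and lift.

Request:
jog_arm(
  plan=[
    [[-0.002,0,0],[0.0005,0.001,0.04],0.055],
    [[-0.002,0,0],[0.0005,0.001,0.065],0.055],
    [[-0.002,0,0],[0.0005,0.001,0.072],0.055],
    [[-0.002,0,0],[0.0005,0.001,0.072],0.055],
    [[-0.002,0,0],[0.0005,0.001,0.072],0.01],
    [[-0.002,0,0],[0.0005,0.001,0.072],0.01],
    [[-0.002,0,0],[0.0005,0.001,0.072],0.01],
    [[-0.002,0,0],[0.0005,0.001,0.072],0.01],
  ],
)

```text
clock: 18.58
position: [0.4335, -0.3452, 0.0108]
ee_rot: [0.007, 1.0, -0.001, 0.001]
ft_force: [-1.0, 1.3, 8.8]
grip_width: 0.248
grasp_force: 49.6
```

Request:
jog_arm(
  plan=[
    [[0,0,0],[0,0,0],0.01],
    [[0,0,0],[0,0,-0.04],0.01],
    [[0,0,0],[0,0,-0.08],0.01],
    [[0,0,0],[0,0,-0.12],0.01],
    [[0,0,0],[0,0,-0.16],0.01],
    [[0,0,0],[0,0,-0.19],0.01],
    [[0,0,0],[0,0,-0.19],0.01],
    [[0,0,0],[0,0,-0.19],0.01],
  ],
)

```text
clock: 19.25
position: [0.4333, -0.345, 0.2011]
ee_rot: [0.007, 1.0, -0.001, 0.001]
ft_force: [0.1, 1.1, -2.8]
grip_width: 0.243
grasp_force: 49.9
```

Run:
```python
from ins import *
c=camera('wrist');np.savez('g3.npz',**c);o=get_obs();print(o['clock'],o['position'],o['joint_pos'].round(2))
g=c['img'].sum(2)/3.
print('col',[(v,int(g[v,281])) for v in range(196,240,2)])
for v in (235,255): d=np.gradient(g[v-1:v+2,235:330].mean(0));l,q=235+d[:45].argmax(),280+d[45:].argmin();print(v,l,q)
for v in (214,218,222,226): print(v,intool(c,(281,v),-.0195).round(4))
place(0,0,60,'g')
```

```text
19.3 [ 0.43256331 -0.3443394   0.19917363] [ 0.03  0.21  0.64  1.73 -0.13  1.24  2.26]
col [(196, 149), (198, 149), (200, 150), (202, 164), (204, 172), (206, 171), (208, 173), (210, 174), (212, 177), (214, 179), (216, 177), (218, 181), (220, 200), (222, 220), (224, 221), (226, 217), (228, 215), (230, 215), (232, 215), (234, 215), (236, 215), (238, 215)]
235 257 308
255 258 307
214 [ 0.0358  0.0001 -0.0195]
218 [ 0.0342  0.0001 -0.0195]
222 [ 0.0326  0.0001 -0.0195]
226 [ 0.031   0.0001 -0.0195]
turn [ 0.035  0.488 -0.138] shift [-0.2481  0.2322  0.0675]
```

Request:
jog_arm(
  plan=[
    [[0,0,0],[-0.01,0.04,-0.02],0.01],
    [[0,0,0],[-0.025,0.075,-0.03],0.01],
    [[0.035,0.488,-0.138],[-0.06,0.1,-0.03],0.01],
    [[0.035,0.488,-0.138],[-0.09,0.125,-0.03],0.01],
    [[0.035,0.488,-0.138],[-0.12,0.15,-0.02],0.01],
    [[0.035,0.488,-0.138],[-0.15,0.175,-0.01],0.01],
    [[0.035,0.488,-0.138],[-0.18,0.2,0.0],0.01],
    [[0.035,0.488,-0.138],[-0.21,0.22,0.01],0.01],
  ],
)

```text
clock: 19.97
position: [0.6398, -0.1285, 0.1853]
ee_rot: [-0.063, 0.967, -0.014, -0.247]
ft_force: [1.3, 0.7, -3.1]
grip_width: 0.245
grasp_force: 50.0
```

Run:
```python
from ins import *
o=get_obs();print(o['clock'],o['position'],o['ft_force'].round(1),o['joint_pos'].round(2))
place(0,-.4,22,'g')
```

```text
19.9667 [ 0.63975844 -0.12845877  0.18527191] [ 1.3  0.7 -3.1] [-0.14  0.85  0.47  0.95 -0.17  1.88  1.95]
turn [ 0.001 -0.011  0.005] shift [-0.0661  0.0062  0.0632]
```

Request:
jog_arm(
  plan=[
    [[0,-0.005,0],[-0.035,0.004,0.0],0.01],
    [[0,-0.005,0],[-0.066,0.006,0.01],0.01],
    [[0,-0.005,0],[-0.066,0.006,0.035],0.01],
    [[0,-0.005,0],[-0.066,0.006,0.055],0.01],
    [[0,-0.005,0],[-0.066,0.006,0.063],0.01],
    [[0,-0.005,0],[-0.066,0.006,0.063],0.01],
    [[0,-0.005,0],[-0.066,0.006,0.063],0.01],
  ],
)

```text
clock: 20.55
position: [0.6665, -0.1224, 0.1043]
ee_rot: [-0.061, 0.969, -0.015, -0.24]
ft_force: [0.2, -0.1, -0.7]
grip_width: 0.245
grasp_force: 49.9
```

Run:
```python
from ins import *
o=get_obs();print(o['clock'],o['position'],o['ft_force'].round(1))
place(0,-.4,3,'g');c=camera('wrist');np.savez('g4.npz',**c);rims(c,'g')
g=c['img'].sum(2)/3.
for v in (235,245,255): print(v,[int(x) for x in g[v,245:320:2]])
print('held ctr in tool y per px',intool(c,(283,245),-.0195)-intool(c,(282,245),-.0195))
# slot line: insert y=-80 at handle top height now
r=R.from_quat(o['ee_rot'])
for x in(-50,-35):
    zt=RI.inv().apply(o['position']-O)[2]+.0195
    print(proj(c,slot(x/1e3,-.08,zt)).round(1))
```

```text
20.55 [ 0.66651472 -0.12235232  0.10429977] [ 0.2 -0.1 -0.7]
turn [0.    0.003 0.   ] shift [-0.0032  0.0039  0.0242]
back rim [np.float64(-57.5), np.float64(-57.25), np.float64(-57.5)] want -57.5
side rims -92.0 -67.5
side rims -91.75 -67.5
side rims -91.75 -67.5
235 [122, 121, 121, 122, 137, 158, 174, 193, 199, 200, 201, 201, 200, 198, 198, 199, 198, 197, 199, 202, 201, 198, 199, 202, 204, 207, 205, 202, 203, 210, 216, 197, 77, 77, 118, 121, 121, 121]
245 [121, 121, 121, 121, 132, 156, 172, 192, 198, 199, 200, 201, 200, 198, 198, 199, 198, 196, 199, 203, 201, 198, 199, 202, 204, 206, 205, 203, 204, 211, 216, 177, 64, 89, 120, 121, 121, 121]
255 [126, 127, 126, 125, 130, 154, 170, 191, 198, 199, 200, 201, 200, 198, 198, 199, 198, 197, 199, 202, 201, 198, 200, 202, 205, 206, 205, 203, 205, 212, 217, 167, 77, 107, 126, 126, 126, 123]
held ctr in tool y per px [-3.873185e-07  3.873185e-04  0.000000e+00]
[291.1 242.5]
[290.8 277.4]
```

Request:
jog_arm(
  plan=[
    [[0,0.003,0],[-0.0032,0.0043,0.0],0.01],
    [[0,0.003,0],[-0.0032,0.0043,0.007],0.01],
    [[0,0.003,0],[-0.0032,0.0043,0.013],0.01],
    [[0,0.003,0],[-0.0032,0.0043,0.017],0.01],
    [[0,0.003,0],[-0.0032,0.0043,0.02],0.01],
    [[0,0.003,0],[-0.0032,0.0043,0.022],0.01],
    [[0,0.003,0],[-0.0032,0.0043,0.024],0.01],
    [[0,0.003,0],[-0.0032,0.0043,0.024],0.01],
  ],
)

```text
clock: 21.27
position: [0.6581, -0.1192, 0.0816]
ee_rot: [-0.061, 0.968, -0.015, -0.241]
ft_force: [0.8, 0.4, 0.1]
grip_width: 0.25
grasp_force: 50.3
```

Run:
```python
from ins import *
o=get_obs();print(o['clock'],o['position'],RI.inv().apply(o['ft_force']).round(1))
place(0,0,0,'g')
```

```text
21.2667 [ 0.65805313 -0.11918237  0.08162212] [0.7 0.3 0.5]
turn [-0.     0.001  0.   ] shift [0.0004 0.0001 0.0035]
```

Request:
jog_arm(
  plan=[
    [[0,0.002,0],[0,0,0.0015],0.01],
    [[0,0.002,0],[0,0,0.003],0.01],
    [[0,0.002,0],[0,0,0.0045],0.01],
    [[0,0.002,0],[0,0,0.0055],0.01],
    [[0,0.002,0],[0,0,0.0055],0.01],
  ],
)

```text
clock: 21.68
position: [0.6569, -0.1194, 0.0786]
ee_rot: [-0.062, 0.969, -0.016, -0.24]
ft_force: [5.6, 1.1, 11.3]
grip_width: 0.246
grasp_force: 59.4
```

Run:
```python
from ins import *
o=get_obs();print(o['clock'],o['position'],RI.inv().apply(o['ft_force']).round(1))
place(0,0,0,'g')
```

```text
21.6833 [ 0.65694383 -0.11941699  0.07858404] [-0.2  0.4 12.7]
turn [-0.001  0.003  0.001] shift [0.0008 0.0002 0.0002]
```

Request:
jog_arm(
  plan=[
    [[0,0,0],[0,0,-0.003],0.01],
    [[0,0,0],[0,0,-0.003],0.045],
    [[0,0,0],[0,0,-0.003],0.045],
    [[0,0,0],[0,0,-0.003],0.045],
    [[0,0,0],[0,0,-0.03],0.045],
    [[0,0,0],[0,0,-0.045],0.045],
    [[0,0,0],[0,0,-0.045],0],
    [[0,0,0],[0,0,-0.045],0],
  ],
)

```text
clock: 22.35
position: [0.6766, -0.117, 0.116]
ee_rot: [-0.061, 0.968, -0.015, -0.242]
ft_force: [0.2, 0.9, -0.3]
grip_width: 0.253
grasp_force: 0.0
```

Request:
jog_arm(
  plan=[
    [[0,0,0],[0,0,0],0],
    [[0,0,0],[0,0,0],0],
    [[0,0,0],[0,0,0],0],
  ],
)

```text
clock: 22.6
position: [0.6757, -0.1168, 0.1151]
ee_rot: [-0.061, 0.968, -0.015, -0.243]
ft_force: [-1.4, -0.1, 0.3]
grip_width: -0.001
grasp_force: 0.0
```

Run:
```python
from ins import *
o=get_obs();print(o['clock'],RI.inv().apply(o['ft_force']).round(1),o['grip_width'])
place(5,0,15,'g')
```

```text
22.6 [-1.3  0.1 -0.4] -0.000639610100620098
turn [ 0.    -0.003  0.   ] shift [-0.0047 -0.      0.0264]
```

Request:
jog_arm(
  plan=[
    [[0,0,0],[-0.004,0,0.014],0],
    [[0,0,0],[-0.004,0,0.02],0],
    [[0,0,0],[-0.004,0,0.0235],0],
    [[0,0,0],[-0.004,0,0.0255],0],
    [[0,0,0],[-0.004,0,0.0275],0],
    [[0,0,0],[-0.004,0,0.0295],0],
    [[0,0,0],[-0.004,0,0.0305],0],
    [[0,0,0],[-0.004,0,0.0305],0],
  ],
)

```text
clock: 23.27
position: [0.6672, -0.1181, 0.091]
ee_rot: [-0.062, 0.969, -0.016, -0.24]
ft_force: [2.8, 1.8, 19.4]
grip_width: 0.001
grasp_force: 9.4
```

Run:
```python
from ins import *
o=get_obs();print(o['clock'],o['position'],RI.inv().apply(o['ft_force']).round(1))
place(5,0,15,'g')
```

```text
23.2667 [ 0.6671521  -0.11814309  0.09098911] [-6.5  1.4 18.5]
turn [-0.002  0.003  0.   ] shift [-0.001   0.0002  0.001 ]
```

Request:
jog_arm(
  plan=[
    [[0,0,0],[0,0,0.001],0],
    [[0,0,0],[0,0,0.001],0],
    [[0,0,0],[0,0,0.001],0],
  ],
)

```text
clock: 23.52
position: [0.6671, -0.1181, 0.0909]
ee_rot: [-0.062, 0.969, -0.016, -0.239]
ft_force: [4.7, 2.0, 23.0]
grip_width: -0.004
grasp_force: 11.6
```

Run:
```python
from ins import *
o=get_obs();print(o['clock'],o['position'],RI.inv().apply(o['ft_force']).round(1))
place(5,0,15,'g')
move([.70,-.03,.30],down(np.pi/2+.126))
```

```text
23.5167 [ 0.66714339 -0.11812465  0.09094664] [-6.4  1.4 22.6]
turn [-0.002  0.004  0.   ] shift [-0.0009  0.0002  0.001 ]
turn [-0.002 -0.484  0.001] shift [ 0.0587  0.0829 -0.2055]
```

The gauge stops at the same depth as the other two. I'll retreat and check all three from above.

Request:
jog_arm(
  plan=[
    [[0,0,0],[0,0,-0.04],0],
    [[0,0,0],[0,0,-0.08],0],
    [[0,-0.484,0],[0.02,0.03,-0.11],0],
    [[0,-0.484,0],[0.04,0.06,-0.14],0],
    [[0,-0.484,0],[0.055,0.08,-0.17],0],
    [[0,-0.484,0],[0.06,0.083,-0.2],0],
    [[0,-0.484,0],[0.06,0.083,-0.205],0],
    [[0,-0.484,0],[0.06,0.083,-0.205],0],
  ],
)

```text
clock: 24.18
position: [0.6989, -0.0292, 0.3034]
ee_rot: [-0.064, 0.998, 0.001, 0.004]
ft_force: [0.9, 0.2, 0.3]
grip_width: 0.002
grasp_force: 0.0
```

Run:
```python
from ins import *
c=camera('wrist');np.savez('f.npz',**c);o=get_obs();print(o['clock'],o['position'],o['ft_force'].round(1))
im=c['img'].copy()
# expected top-face outline of seated tools (z=+16) as overlay dots, and if 6 mm high (z=+22) in red
D={'t':[(-75,66),(-75,94),(15,66),(15,94)],'s':[(-60,-13),(-60,13),(25,-13),(25,13)],'g':[(-55,-91),(-55,-69),(3,-91),(3,-69)]}
for k,v in D.items():
    for x,y in v:
        for z,col in((.016,(0,255,0)),(.022,(255,0,0))):
            p=proj(c,slot(x/1e3,y/1e3,z));cv2.circle(im,tuple(int(q*256) for q in p),300,col,-1,shift=8)
cr=im[20:270,160:480] if False else im[0:300]
cv2.imwrite('pics/f.png',cv2.resize(cr,None,fx=1.42,fy=1.42,interpolation=cv2.INTER_CUBIC)[:,:,::-1])
```

```text
24.2333 [ 0.69814888 -0.02973517  0.29976728] [ 0.1  0.5 -1.1]
```

View pics/f.png

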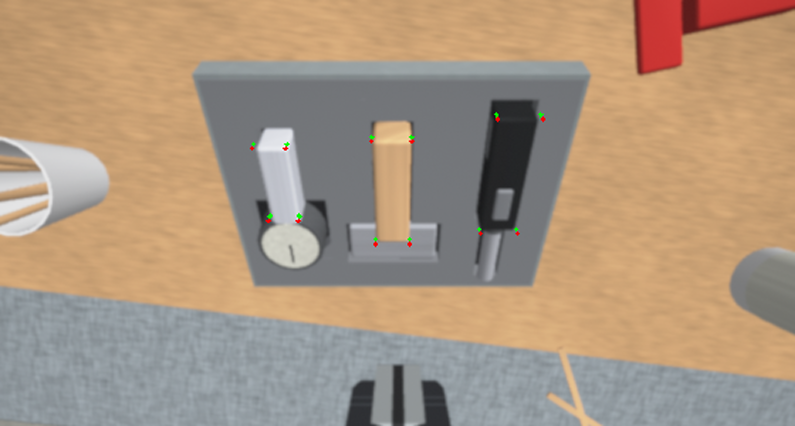

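All three tools lie in their own cutouts, and the bystanders stand. The overlay dots sit a few pixels outside the handle edges on the gauge and torch, so I'll measure numerically once the arm is settled.

Run:
```python
from ins import *
c=camera('wrist');np.savez('f2.npz',**c);o=get_obs();print(o['clock'],o['position'],np.abs(o['joint_velocities']).max())
f=np.load('f.npz');print('cam moved',(c['extrinsics'][:3,3]-f['extrinsics'][:3,3]).round(4))
P=corners(c,[proj(c,slot(*m)) for m in M*[1.028,1.022,1]])
for p,m in zip(P,M): print('corner',(toins(c,p)*1e3).round(1),m*1e3)
g=cv2.cvtColor(c['img'],cv2.COLOR_RGB2GRAY)
for k,(x,y) in {'g':(-22,-80),'s':(-18,0),'t':(-30,80)}.items():
    for xx in (x-15,x+10):
        q=np.arange(y-20,y+20.1,1);print(k,xx,[(int(b),int(g[tuple(proj(c,slot(xx/1e3,b/1e3,.016))[::-1].round().astype(int))])) for b in q])
```

```text
24.2833 [ 0.69773739 -0.03010238  0.29693772] 0.05709598194513737
cam moved [ 0.0002 -0.0004 -0.0031]
line 0 60 0.45
line 1 60 0.22
line 2 60 0.07
line 3 60 0.23
corner [ -93.8 -124.8    0. ] [ -90. -122.    0.]
corner [-94.2 124.6   0. ] [-90. 122.   0.]
corner [ 92.5 124.7   0. ] [ 90. 122.   0.]
corner [  92.5 -124.6    0. ] [  90. -122.    0.]
g -37 [(-100, 118), (-99, 118), (-98, 118), (-97, 118), (-96, 118), (-95, 118), (-94, 118), (-93, 118), (-92, 119), (-91, 126), (-90, 148), (-89, 174), (-88, 188), (-87, 193), (-86, 195), (-85, 194), (-84, 193), (-83, 192), (-82, 192), (-81, 192), (-80, 193), (-79, 195), (-78, 195), (-77, 194), (-76, 195), (-75, 198), (-74, 199), (-73, 199), (-72, 200), (-71, 207), (-70, 212), (-69, 201), (-68, 194), (-67, 192), (-66, 188), (-65, 173), (-64, 146), (-63, 124), (-62, 119), (-61, 118), (-60, 119)]
g -12 [(-100, 118), (-99, 117), (-98, 115), (-97, 114), (-96, 114), (-95, 114), (-94, 114), (-93, 113), (-92, 115), (-91, 125), (-90, 149), (-89, 175), (-88, 190), (-87, 195), (-86, 195), (-85, 194), (-84, 193), (-83, 193), (-82, 194), (-81, 194), (-
[... 1330 characters left out ...]
 38), (76, 37), (77, 37), (78, 37), (79, 37), (80, 37), (81, 38), (82, 38), (83, 38), (84, 38), (85, 39), (86, 38), (87, 38), (88, 39), (89, 38), (90, 39), (91, 40), (92, 57), (93, 88), (94, 110), (95, 117), (96, 118), (97, 118), (98, 118), (99, 118), (100, 118)]
t -20 [(60, 115), (61, 103), (62, 73), (63, 41), (64, 27), (65, 28), (66, 29), (67, 33), (68, 34), (69, 35), (70, 36), (71, 37), (72, 38), (73, 40), (74, 55), (75, 83), (76, 108), (77, 118), (78, 121), (79, 122), (80, 122), (81, 122), (82, 123), (83, 123), (84, 119), (85, 102), (86, 73), (87, 46), (88, 38), (89, 37), (90, 38), (91, 39), (92, 56), (93, 88), (94, 110), (95, 117), (96, 118), (97, 119), (98, 118), (99, 119), (100, 118)]
```

The settled measurement puts the handles on −80, 0 and +80 mm at the seated height, so the first picture was just taken while the arm was still swinging. I'll hand in.

```bash
python3 -c "
from workcell import *
print(hand_in())"
```

```text
the job is handed in; nothing more can be done
None
```

I pressed the torch, spreader and gauge into their own cutouts until they stopped on the floor and let go of all three. The bystanders were not moved, and I handed the job in at about 24 s on the robot's clock; no verdict was returned.

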